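Flush the decontamination bin, clear the spent cartridges into it and start it

TASK

Flush the yellow decontamination bin first: twist its blue knob clockwise to its stop, hold it there for a second and let it spring back. Then take the clear cover off the blue cartridge tray, set it down on the black rubber mat, and push every spent cartridge, from the tray and from the bench, through the bin's spring flap, one at a time, so that the flap closes behind them. When all are inside, twist and hold the knob in the same way once more to start the cycle, put the cover back on the tray, fitted squarely over its white plinth, and leave the small bottle and the jar beside the tray where they stand.

Things in the scene. Friction and masses are not known exactly. Their poses are not given: they have to be found in the camera images.
- bin: yellow fixed decontamination bin with a white deck, 260 (x) x 180 (y) x 200 mm high; origin at the centre of its underside, z up. Hollow below the deck, with a chute that lets cartridges slide towards +x. The slot is towards its -x end, the knob towards its +x end. It may stand on the left or on the right of the tray
- slot (a point): centre of the bin's slot, at deck height; axes as the bin's. The opening is 60 mm (x) by 136 mm (y), the long way along the bin's y, and is closed by the black flap just below the deck. A cartridge passes lying level with its length along the bin's y; fingers gripping its upper part can stay above the deck while its lower half pushes the flap open. The flap is weak: a cartridge let go when part-way in falls through by its weight
- flap (a joint): hinge angle of the spring flap in the slot, rad: 0 closed, grows as it swings down into the bin, 1.45 fully open. It is hinged on the slot's +x edge, and a light spring (0.014 Nm when shut, 0.026 Nm fully open) shuts it
- knob_grip (a point): point on the knob's upright axis at the height to grip, 26 mm above the deck (deck at 200 mm); axes as the bin's. The knob is a blue upright bar 52 mm long, 14 mm wide, from 12 to 44 mm above the deck, on a round black skirt of 56 mm diameter. At rest the bar lies along the bin's x
- start_knob (a joint): angle of the knob, rad: 0 at rest, grows as it is twisted clockwise seen from above, stop at 1.3. A spring (0.05 Nm at rest, 0.14 Nm at the stop) returns it when released
- tray: fixed blue tray plate, 190 (x) x 250 (y) x 6 mm, with a flat white plinth 130 (x) x 190 (y) x 8 mm on its middle (plinth top 14 mm above the bench); origin at the centre of the underside. Cartridges lie on the plinth, lengths roughly along the tray's x, about 64 mm apart in y
- cover: loose clear plastic cover, an open-bottomed box 148 (x) x 208 (y) x 55 mm outside, walls 4 mm, about 0.28 kg, with a red handle on top; origin at the centre of its lower rim. Fitted, it stands on the blue plate around the white plinth (5 mm play each side), its x along the tray's x either way round, rim 6 mm above the bench; on the plinth's edge it would stand too high
- cover_handle (a point): middle of the cover's red handle, 22 mm above the cover's roof (77 mm above its rim); axes as the cover's. The handle is an upright web 14 mm thick (cover's x), 80 mm long (cover's y), 36 mm high
- mat: fixed flat black rubber mat on the bench, 200 (x) x 260 (y) x 3 mm, where the cover is parked; origin at the centre of the underside. On the opposite side of the tray from the bin
- cartridge1: spent cartridge, a white bar with orange ends, 110 mm long (its x) and 32 x 32 mm in section, about 0.15 kg, the same on all four sides; origin at its centre. Three or four of the four are present in a run (None at the start: absent). Starts under the cover on the tray
- cartridge2: spent cartridge, a white bar with orange ends, 110 mm long (its x) and 32 x 32 mm in section, about 0.15 kg, the same on all four sides; origin at its centre. Three or four of the four are present in a run (None at the start: absent). Starts under the cover on the tray
- cartridge3: spent cartridge, a white bar with orange ends, 110 mm long (its x) and 32 x 32 mm in section, about 0.15 kg, the same on all four sides; origin at its centre. Three or four of the four are present in a run (None at the start: absent). Starts under the cover on the tray
- reagent: bystander: squat bottle with blue cap, 66 mm diameter, 75 mm tall; origin at the centre of its underside
- jar: bystander: jar with green cap, 68 mm diameter, 70 mm tall; origin at the centre of its underside
- cartridge4: spent cartridge, a white bar with orange ends, 110 mm long (its x) and 32 x 32 mm in section, about 0.15 kg, the same on all four sides; origin at its centre. Three or four of the four are present in a run (None at the start: absent). Starts on the bare bench between the robot and the tray
Things that resemble listed ones, but are neither listed nor needed, are in the scene too. What is shaped like the cartridge4 but green or red is not meant.

How it is judged (in metres and radians):
On the way, in this order (a step that is already met when the one before it is completed fails the run):
1. the knob is twisted to its stop and held, to flush the bin (value of joint start_knob above 1.2 rad), for 0.5 s.
2. the cover is set down upright on the mat (horizontal distance between cover and mat below 0.08 m and height (world z) of cover below 0.012 m and angle between cover's own z axis and vertical below 0.1 rad and linear speed of cover below 0.03 m/s), for 0.2 s.
3. every cartridge is inside the bin and the flap has closed (z of cartridge1 in the frame of bin between 0 and 0.16 m and x of cartridge1 in the frame of bin between -0.125 and 0.125 m and y of cartridge1 in the frame of bin between -0.085 and 0.085 m and z of cartridge2 in the frame of bin between 0 and 0.16 m and x of cartridge2 in the frame of bin between -0.125 and 0.125 m and y of cartridge2 in the frame of bin between -0.085 and 0.085 m and z of cartridge3 in the frame of bin between 0 and 0.16 m and x of cartridge3 in the frame of bin between -0.125 and 0.125 m and y of cartridge3 in the frame of bin between -0.085 and 0.085 m and z of cartridge4 in the frame of bin between 0 and 0.16 m and x of cartridge4 in the frame of bin between -0.125 and 0.125 m and y of cartridge4 in the frame of bin between -0.085 and 0.085 m and value of joint flap below 0.15 rad), for 0.2 s.
4. with all inside, the knob is twisted to its stop and held again, to start the cycle (value of joint start_knob above 1.2 rad), for 0.5 s.
At the end, for the whole second after the job is handed in: every cartridge present is inside the bin, the flap is shut (within 0.1 rad), the knob is back at rest (within 0.1 rad), and the cover stands at rest on the blue plate around the plinth, level, within 15 mm and 0.12 rad of square with its rim down on the plate (within 4.5 mm) (z of cartridge1 in the frame of bin between 0 and 0.16 m and x of cartridge1 in the frame of bin between -0.125 and 0.125 m and y of cartridge1 in the frame of bin between -0.085 and 0.085 m and z of cartridge2 in the frame of bin between 0 and 0.16 m and x of cartridge2 in the frame of bin between -0.125 and 0.125 m and y of cartridge2 in the frame of bin between -0.085 and 0.085 m and z of cartridge3 in the frame of bin between 0 and 0.16 m and x of cartridge3 in the frame of bin between -0.125 and 0.125 m and y of cartridge3 in the frame of bin between -0.085 and 0.085 m and z of cartridge4 in the frame of bin between 0 and 0.16 m and x of cartridge4 in the frame of bin between -0.125 and 0.125 m and y of cartridge4 in the frame of bin between -0.085 and 0.085 m and z of cover in the frame of tray between 0.003 and 0.0105 m and horizontal distance between cover and tray below 0.015 m and angle between the x axis of cover and the x axis of tray, either way round below 0.12 rad and angle between cover's own z axis and vertical below 0.05 rad and linear speed of cover below 0.02 m/s and value of joint each of flap, start_knob below 0.1 rad); the robot touches nothing.
It fails at once if the bottle or the jar beside the tray is shifted more than 5 cm (distance of any of reagent, jar from where it was at the start of the episode above 0.05 m).
Of cartridge1, cartridge2, cartridge3, cartridge4 only 3 to 4 are there at a start; the rules pass over those that are not, and their reading is None.
At some moment in a run one of cover may be knocked a few centimetres aside while the robot is not near it.
Once in a run the grip may slacken for a moment while it holds something.
It also fails if it takes over 200 s, if anything falls off the work surface, if the arm or the gripper's body presses on something with over 40 N, if the wrist force passes 120 N, or if a joint passes its speed limit or range.

ROBOT

A 7-joint arm with a two-finger parallel gripper is mounted at the origin on the work surface. World frame = base frame: x ahead of the robot, y to its left, z up, the work surface at z = 0. Lengths are in mm, angles in rad, forces in N, time in s.
With the tool pointing down it reaches from about 400 to 925 mm from the base axis. Payload 4.1 kg.
Tool frame: the origin (TCP) lies between the finger pads; the fingertips stand 14 mm ahead of it and the grasp point (between the pads) lies 5 mm behind it; z points along the fingers, y is the direction in which the jaws open and shut (so a half turn about z gives the same grasp; the last joint's range is limited). The gripper opens to 85 mm and grips with 20 to 120 N. Pads are 22 mm wide; open, the fingers measure 114 mm over their backs; the gripper's body (76 mm by 85 mm) begins 54 mm behind the grasp point. The pads swing forward as they close: fully open they stand 13 mm farther back than shut.
Start: joints at [1.145, 0.398, 0.045, 1.537, -0.019, 1.207, -0.051], TCP at [208.696, -615.62, 245.347] pointing down, gripper open.
Joint ranges: [-2.82, 2.82], [-0.49, 2.23], [-1.37, 1.46], [0, 2.46], [-1.36, 4.5], [0.23, 2], [-2.94, 2.94]. Speed limits (rad/s): [2.57, 2.57, 3.14, 3.14, 3.14, 3.14, 3.14].

INTERFACE

Orientations are given as a unit quaternion [w, x, y, z].
In Python, from plant import robot gives the robot as it stands.
- The arm moves only by the tool step_arm, never from a script. Its argument "deltas" is a list of rows, each an object of numbers: "dx", "dy", "dz": the shift along the world's x, y, z in units of 4 cm (1.0 is 4 cm); "rx", "ry", "rz": the turn, a rotation vector about the world's x, y, z in units of 6 degrees (1.0 is 6 degrees). A call has 1 to 5 rows; each row shifts and turns the commanded pose from where the row before left it; what a row does not reach is not made up. A row lasts 1/12 s, in which the tool goes at most 41.7 mm and 7.16 degrees, less where a joint would pass 70% of its speed; a pose out of reach is approached as far as the arm can. A call with a number of a shift or a turn outside -1 to 1 is refused whole. A call with a gripper value outside its range is refused whole. "gripper" is the opening, from -1 (shut) to 1 (fully open), set as the call begins (left out, the last holds). The fingers move at their own pace and stop on an object; the grip force is fixed at half the most. Time passes only in rows, so rows that do not move let the fingers close. It gives the time, the measured TCP pose, the force and the opening at its end, in the units of the state.
- robot.observe(): the state, without advancing time (a new reading comes with each control period).
- robot.capture(name): name is "scene" or "side" or "wrist"; returns the picture (480x640x3 uint8, red, green, blue); there is no depth.
- robot.get_calibration(name): a dict with "K" (3x3 intrinsics, pixels), "R" (3x3) and "t" (3): a world point X has camera coordinates R X + t. Camera axes: x right, y down, z forward; pixel columns grow to the right and rows downward; lengths in mm; the calibration is good to about 2 mm. A picture is of the moment at which its call begins: read the wrist's pose just before it. get_calibration takes no time and is no camera call; for the wrist camera it gives the pose at the moment of the call.
- robot.finish_job(): hands the job in, once; it reports no verdict.
The state is a dict: "time": time; "joint_positions": joint angles; "qvel": joint speeds; "tau": joint torques, N m; "tcp_pos": TCP position; "ee_rot": TCP orientation; "force": force on the tool from outside, world axes, zero at the start; "ft_torque": the same for the moment, N m; "width": finger opening in mm.
Only numpy, scipy, OpenCV 4.12 (cv2) and the standard library are available. Lean on these libraries where they do the work, as an engineer would, in place of code of your own. Each camera call takes 0.05 s, during which the arm holds its last target. There are 200 camera calls.

## Working session

There is one attempt and no reset: what is moved stays moved. The work goes in short steps, Python scripts to look and compute and a tool call to move; the robot and the scene stay as the last step left them, time stands still between calls to the robot, and variables do not carry over. Pictures are saved under pics/ and viewed, about 12 in all and at most 16, crops included, and the job is handed in when it is done.

Besides the shell and the picture viewer there is one more tool, called after "Request:" as a command line: name --argument value ..., lists and objects as JSON in quotes. step_arm: Moves the arm, as the interface text tells. Its arguments: {"type":"object","properties":{"deltas":{"type":"array","items":{"type":"object","properties":{"dx":{"type":"number","minimum":-1,"maximum":1},"dy":{"type":"number","minimum":-1,"maximum":1},"dz":{"type":"number","minimum":-1,"maximum":1},"rx":{"type":"number","minimum":-1,"maximum":1},"ry":{"type":"number","minimum":-1,"maximum":1},"rz":{"type":"number","minimum":-1,"maximum":1}}}},"gripper":{"type":"number"}},"required":["deltas"]}

```bash
mkdir -p pics; ls
cat > h.py <<'E'
import numpy as np, cv2
from plant import robot
def cap(n,f=None):
    c=robot.get_calibration(n); im=np.array(robot.capture(n))
    if f: cv2.imwrite('pics/'+f+'.png',im[:,:,::-1])
    return im,c
def ray(c,p,z):
    K,R,t=[np.array(c[k],float) for k in('K','R','t')]
    o=-R.T@t; d=R.T@np.linalg.solve(K,[p[0],p[1],1]); return o+d*(z-o[2])/d[2]
def proj(c,X):
    K,R,t=[np.array(c[k],float) for k in('K','R','t')]
    q=K@(R@np.array(X,float)+t); return q[:2]/q[2]
def tri(v):
    A=np.zeros((3,3));b=np.zeros(3)
    for c,p in v:
        K,R,t=[np.array(c[k],float) for k in('K','R','t')]
        o=-R.T@t; d=R.T@np.linalg.solve(K,[p[0],p[1],1]); d/=np.linalg.norm(d)
        M=np.eye(3)-np.outer(d,d); A+=M;b+=M@o
    return np.linalg.solve(A,b)
def st():
    s=robot.observe(); print({k:np.round(s[k],3).tolist() for k in('time','tcp_pos','ee_rot','force','width','joint_positions')})
E
python3 - <<'E'
from h import *
st()
for n in('scene','side','wrist'):
    im,c=cap(n,n+'0'); C=-np.array(c['R']).T@np.array(c['t']); print(n,C.round(),np.array(c['K']).round(1).tolist())
E
```

```text
pics
{'time': 0.0, 'tcp_pos': [208.507, -615.01, 244.254], 'ee_rot': [-0.001, 0.987, 0.163, -0.0], 'force': [-0.018, -0.465, 0.818], 'width': 85.427, 'joint_positions': [1.145, 0.399, 0.045, 1.538, -0.019, 1.207, -0.051]}
scene [1229.  577.  904.] [[552.9, 0.0, 315.6], [0.0, 552.9, 236.7], [0.0, 0.0, 1.0]]
side [ 71. 614. 942.] [[454.2, 0.0, 322.3], [0.0, 454.2, 237.3], [0.0, 0.0, 1.0]]
wrist [ 284. -589.  373.] [[354.8, 0.0, 317.7], [0.0, 354.8, 240.3], [0.0, 0.0, 1.0]]
```

View pics/scene0.png

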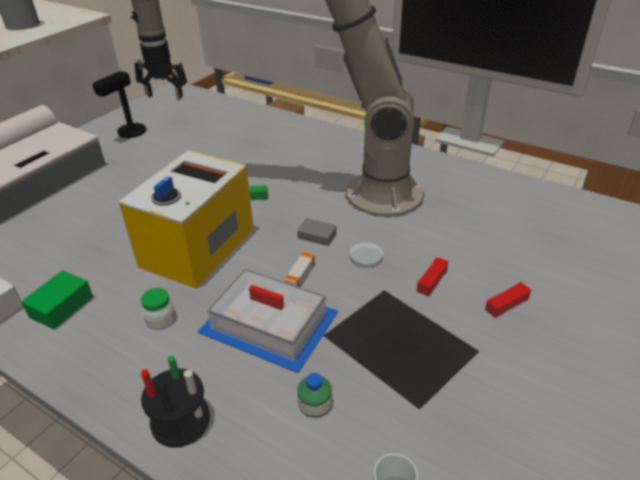

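View pics/side0.png

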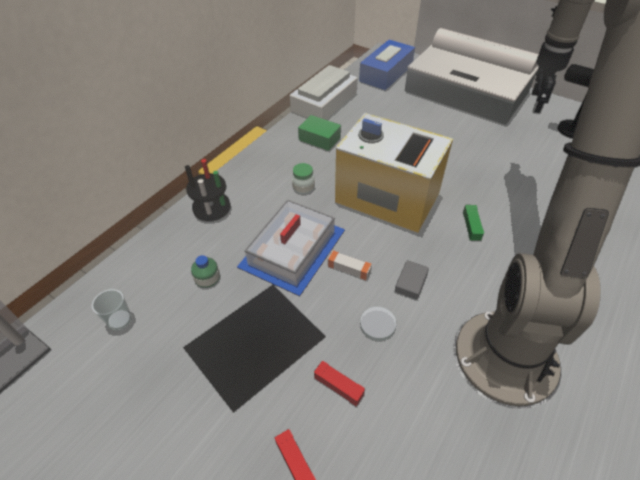

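Scene: yellow bin (deck ~ (190,185)), knob (163,188), tray/cover (268,312), mat (402,345), the white/orange cartridge4 at (301,268); red bars (433,276), (508,299) and a green bar (258,192) are decoys. Side view agrees: cartridge4 (350,264), handle (291,229), knob (371,128).

```bash
cat >> h.py <<'E'
RNG=dict(red=[((0,150,80),(6,255,255)),((174,150,80),(180,255,255))],blue=[((105,130,50),(125,255,255))],orange=[((6,140,120),(20,255,255))],black=[((0,0,0),(180,255,45))],white=[((0,0,190),(180,40,255))])
def blobs(im,col,roi=None,amin=15):
    hsv=cv2.cvtColor(im,cv2.COLOR_RGB2HSV); m=sum(cv2.inRange(hsv,a,b) for a,b in RNG[col])
    if roi:
        k=np.zeros_like(m); x0,y0,x1,y1=roi; k[y0:y1,x0:x1]=1; m=m*k
    cs,_=cv2.findContours(m,cv2.RETR_EXTERNAL,cv2.CHAIN_APPROX_NONE)
    return sorted([c for c in cs if cv2.contourArea(c)>=amin],key=cv2.contourArea,reverse=True)
def cen(c):
    m=cv2.moments(c); return np.array([m['m10']/m['m00'],m['m01']/m['m00']])
def quad(c):
    return cv2.boxPoints(cv2.minAreaRect(c))
E
python3 - <<'E'
from h import *
I={n:cap(n) for n in('scene','side')}
rois={'scene':dict(red=(240,280,290,312),blue=(145,172,182,205),orange=(280,245,322,290),black=(325,280,480,405)),
'side':dict(red=(275,210,303,245),blue=(355,112,390,142),orange=(322,245,376,282),black=(180,280,330,410))}
P={}
for n in I:
    im,c=I[n]
    for k,r in rois[n].items():
        b=blobs(im,k,r,5)
        P[n,k]=[cen(x) for x in b]; print(n,k,[(cen(x).round(1).tolist(),cv2.contourArea(x)) for x in b[:4]])
    b=blobs(im,'blue',(195,260,345,370) if n=='scene' else (235,200,350,295)); 
    print(n,'plate',[(cv2.boundingRect(x)) for x in b])
    q=cv2.approxPolyDP(cv2.convexHull(np.vstack(b)),4,True)[:,0]; print([ray(c,p,6).round().tolist()[:2] for p in q])
    q=cv2.approxPolyDP(cv2.convexHull(blobs(im,'black',rois[n]['black'])[0]),4,True)[:,0]; print('mat',[ray(c,p,3).round().tolist()[:2] for p in q])
for k in('red','blue'):
    print(k,tri([(I[n][1],P[n,k][0]) for n in I]).round(1))
for n in I:
    print(n,'cart4',[ray(I[n][1],p,16).round(1).tolist() for p in P[n,'orange'][:2]],'knob',ray(I[n][1],P[n,'blue'][0],228).round(),'handle',ray(I[n][1],P[n,'red'][0],84).round())
E
```

```text
scene red [([266.0, 296.3], 373.5)]
scene blue [([162.9, 188.2], 215.5)]
scene orange [([292.2, 277.9], 33.0), ([307.7, 254.6], 26.0)]
scene black [([401.8, 349.1], 7437.0), ([391.4, 299.7], 6.0)]
scene plate [(199, 308, 138, 62)]
[[481.0, 126.0], [659.0, 146.0], [690.0, -95.0], [653.0, -102.0]]
mat [[383.0, 189.0], [426.0, 405.0], [462.0, 421.0], [604.0, 386.0], [555.0, 163.0], [529.0, 152.0]]
side red [([289.3, 225.5], 53.5)]
side blue []
side orange [([365.4, 267.6], 32.0), ([332.5, 256.0], 27.0)]
side black []
side plate [(238, 227, 106, 68)]
[[503.0, -114.0], [479.0, 126.0], [662.0, 144.0], [664.0, 114.0], [528.0, -111.0]]Traceback (most recent call last):
  File "<stdin>", line 14, in <module>
IndexError: list index out of range
```

Run:
```python
import cv2,numpy as np
a=cv2.imread('pics/scene0.png');b=cv2.imread('pics/side0.png')
A=cv2.resize(a[140:370,110:350],None,fx=1.66,fy=2.5);
A=cv2.resize(a[145:375,110:350],(400,383));B=cv2.resize(b[105:305,230:460],(400,348))
o=np.zeros((383,800,3),np.uint8);o[:,:400]=A;o[:348,400:]=B;cv2.imwrite('pics/crop0.png',o)
```

```text
(no output)
```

View pics/crop0.png

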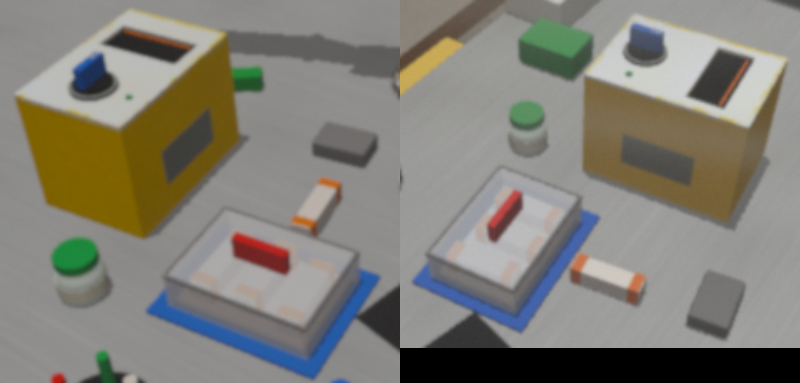

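```bash
sed -i 's/(105,130,50)/(105,90,50)/; s/(180,255,45)/(180,255,62)/' h.py
python3 - <<'E'
from h import *
I={n:cap(n) for n in('scene','side')}
c,d=I['scene'][1],I['side'][1]
print('mat',[ray(c,p,3).round().tolist()[:2] for p in [(385,291),(478,350),(420,401),(327,335)]],[ray(d,p,3).round().tolist()[:2] for p in [(275,286),(325,337),(236,406),(185,348)]])
b=blobs(I['side'][0],'blue',(355,112,390,142),5);pk=cen(b[0]); print('knob',pk,tri([(c,(162.9,188.2)),(d,pk)]))
print('handle',tri([(c,(266,296.3)),(d,(290,229.5))]),ray(c,(266,296.3),84))
print('cart4',[tri([(c,a),(d,e)]).round(1).tolist() for a,e in(((292.2,277.9),(332.5,256.)),((307.7,254.6),(365.4,267.6)))])
for n in I:
    b=blobs(I[n][0],'white',(120,145,260,230) if n=='scene' else (330,110,460,180),50)
    q=cv2.approxPolyDP(cv2.convexHull(np.vstack(b)),5,True)[:,0]; print(n,q.tolist(),[ray(I[n][1],p,200).round().tolist()[:2] for p in q])
print('deck scene', [ray(c,p,200).round().tolist()[:2] for p in [(190,152),(249,163),(183,222),(122,201)]])
print('slot', [ray(c,p,200).round().tolist()[:2] for p in [(184,163),(228,172),(218,185),(172,173)]])
print('jar',ray(c,(157,297),70),ray(d,(303,170),70),'reag',ray(c,(314,380),75),ray(d,(203,262),75))
E
```

```text
mat [[364.0, 189.0], [421.0, 434.0], [598.0, 383.0], [550.0, 145.0]] [[545.0, 139.0], [361.0, 187.0], [425.0, 423.0], [609.0, 388.0]]
knob [369.15238095 121.54285714] [ 545.11901949 -292.41484121  235.50465853]
handle [583.74858563  15.29374611  79.29503082] [586.79555948  16.78462623  84.        ]
cart4 [[465.3, -2.8, 32.5], [376.2, -17.9, 32.6]]Traceback (most recent call last):
  File "<stdin>", line 10, in <module>
    return _nx.concatenate(arrs, 0, dtype=dtype, casting=casting)
           ~~~~~~~~~~~~~~~^^^^^^^^^^^^^^^^^^^^^^^^^^^^^^^^^^^^^^^
ValueError: need at least one array to concatenate
```

Run:
```python
from h import *
c,d=[robot.get_calibration(n) for n in('scene','side')]
print('deck scene', [ray(c,p,200).round().tolist()[:2] for p in [(190,154),(249,163),(183,220),(122,201)]])
print('deck side', [ray(d,p,200).round().tolist()[:2] for p in [(366,117),(451,138),(431,176),(338,147)]])
print('slot', [ray(c,p,200).round().tolist()[:2] for p in [(184,163),(228,172),(218,181),(172,173)]])
print('jar',ray(c,(157,297),70),ray(d,(303,170),70),'reag',ray(c,(314,380),75),ray(d,(203,262),75))
```

```text
deck scene [[361.0, -385.0], [319.0, -225.0], [583.0, -199.0], [601.0, -371.0]]
deck side [[591.0, -362.0], [352.0, -404.0], [330.0, -234.0], [582.0, -204.0]]
slot [[402.0, -367.0], [379.0, -243.0], [423.0, -237.0], [453.0, -359.0]]
jar [ 701.01442913 -193.47738561   70.        ] [ 698.40308035 -199.09844478   70.        ] reag [708.83691492 216.52014958  75.        ] [697.32369065 216.9123027   75.        ]
```

Request:
step_arm --deltas '[{"dz": 1},{"dz": 1},{"dz": 0.5},{"dx": 0.65,"dy": 0.62,"rz": -0.15},{"dx": 0.65,"dy": 0.62,"rz": -0.15}]' --gripper 1

```text
invalid input at $.deltas[0]: expected keys dx, dy, dz, rx, ry, rz
```

Request:
step_arm --deltas '[{"dx": 0.65,"dy": 0.62,"rz": -0.18},{"dx": 0.65,"dy": 0.62,"rz": -0.18},{"dx": 0.65,"dy": 0.62,"rz": -0.18},{"dx": 0.65,"dy": 0.62,"rz": -0.18},{"dx": 0.65,"dy": 0.62,"rz": -0.18}]'

```text
invalid input at $.deltas[0]: expected keys dx, dy, dz, rx, ry, rz
```

Request:
step_arm --deltas '[{"dx": 0.65,"dy": 0.62,"rz": -0.18},{"dx": 0.65,"dy": 0.62,"rz": -0.18},{"dx": 0.65,"dy": 0.62,"rz": -0.18},{},{}]'

```text
invalid input at $.deltas[0]: expected keys dx, dy, dz, rx, ry, rz
```

Run:
```python
from h import *
st(); im,c=cap('wrist','w1'); print(np.array(c['R']).round(2).tolist(),(-np.array(c['R']).T@c['t']).round())
```

```text
{'time': 0.35, 'tcp_pos': [208.672, -615.497, 245.099], 'ee_rot': [-0.0, 0.987, 0.163, -0.0], 'force': [0.132, -1.193, -0.185], 'width': 85.43, 'joint_positions': [1.145, 0.399, 0.045, 1.537, -0.019, 1.207, -0.051]}
[[0.32, -0.95, -0.0], [-0.9, -0.3, 0.31], [-0.3, -0.1, -0.95]] [ 284. -589.  374.]
```

View pics/w1.png

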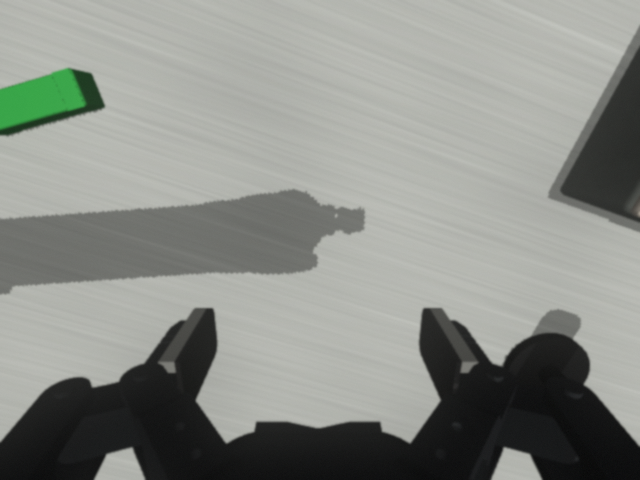

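The move was refused (all six keys are needed); the picture only shows the start view: bench, green decoy at (40,100).

Request:
step_arm --deltas '[{"dx": 0,"dy": 0,"dz": 1,"rx": 0,"ry": 0,"rz": 0},{"dx": 0,"dy": 0,"dz": 1,"rx": 0,"ry": 0,"rz": 0},{"dx": 0.3,"dy": 0.3,"dz": 0.5,"rx": 0,"ry": 0,"rz": 0},{"dx": 0.65,"dy": 0.62,"dz": 0,"rx": 0,"ry": 0,"rz": -0.2},{"dx": 0.65,"dy": 0.62,"dz": 0,"rx": 0,"ry": 0,"rz": -0.2}]' --gripper 1

```text
time: 0.82
tcp_pos: [272.1, -555.1, 347.7]
ee_rot: [0.002, 0.99, 0.139, 0.001]
force: [1.2, -0.1, -1.0]
width: 85.1
```

Request:
step_arm --deltas '[{"dx": 0.65,"dy": 0.62,"dz": 0,"rx": 0,"ry": 0,"rz": -0.2},{"dx": 0.65,"dy": 0.62,"dz": 0,"rx": 0,"ry": 0,"rz": -0.2},{"dx": 0.65,"dy": 0.62,"dz": 0,"rx": 0,"ry": 0,"rz": -0.2},{"dx": 0.65,"dy": 0.62,"dz": 0,"rx": 0,"ry": 0,"rz": -0.2},{"dx": 0.65,"dy": 0.62,"dz": 0,"rx": 0,"ry": 0,"rz": -0.2}]'

```text
time: 1.23
tcp_pos: [403.7, -428.6, 345.6]
ee_rot: [0.0, 0.996, 0.089, 0.0]
force: [0.9, -0.7, -0.1]
width: 85.3
```

Request:
step_arm --deltas '[{"dx": 0.65,"dy": 0.62,"dz": 0,"rx": 0,"ry": 0,"rz": -0.2},{"dx": 0.65,"dy": 0.62,"dz": 0,"rx": 0,"ry": 0,"rz": -0.2},{"dx": 0.3,"dy": 0.5,"dz": 0,"rx": 0,"ry": 0,"rz": -0.2},{"dx": 0,"dy": 0,"dz": 0,"rx": 0,"ry": 0,"rz": 0},{"dx": 0,"dy": 0,"dz": 0,"rx": 0,"ry": 0,"rz": 0}]'

```text
time: 1.65
tcp_pos: [467.8, -358.8, 345.4]
ee_rot: [0.0, 0.998, 0.061, 0.0]
force: [-0.3, -0.1, -0.1]
width: 85.4
```

Run:
```python
from h import *
st(); im,c=cap('wrist','w2')
```

```text
{'time': 1.65, 'tcp_pos': [467.848, -358.757, 345.421], 'ee_rot': [0.0, 0.998, 0.061, 0.0], 'force': [-0.282, -0.134, -0.105], 'width': 85.4, 'joint_positions': [0.674, 0.235, -0.114, 1.538, 0.027, 1.37, -0.892]}
```

View pics/w2.png

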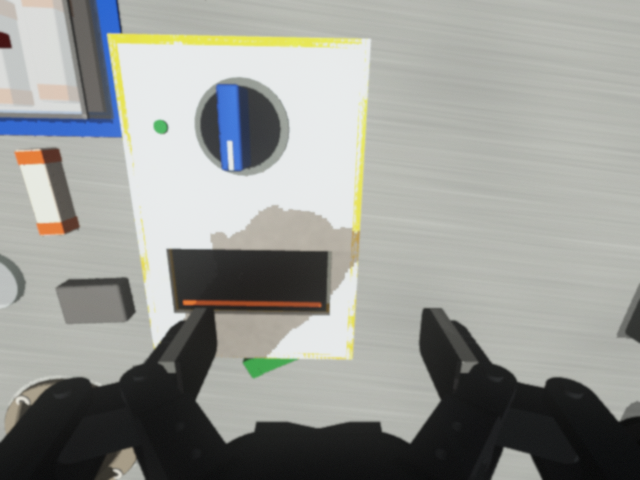

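The wrist view shows the deck corners (108,35), (371,39), (353,359), (153,357), the slot between (168,249) and (329,313), and the knob bar from (229,84) to (231,171).

Run:
```python
from h import *
c=robot.get_calibration('wrist')
im=cv2.imread('pics/w2.png')[:,:,::-1].copy()
D=np.array([ray(c,p,200)[:2] for p in [(108,35),(371,39),(353,359),(153,357)]]); print('deck',D.round().tolist(),D.mean(0))
S=np.array([ray(c,p,200)[:2] for p in [(168,249),(329,251),(329,313),(174,311)]]); print('slot',S.round().tolist(),S.mean(0))
v=(D[0]+D[1]-D[2]-D[3]); print('yaw',np.arctan2(v[1],v[0]), [np.linalg.norm(D[i]-D[(i+1)%4]) for i in range(4)])
b=blobs(im,'blue',(190,70,290,180)); print('knob',cv2.minAreaRect(b[0]),ray(c,cen(b[0]),244),ray(c,cen(b[0]),230))
cs=robot.get_calibration('scene')
print('tri',tri([(c,cen(b[0])),(cs,(162.9,188.2))]))
```

```text
deck [[585.0, -202.0], [604.0, -381.0], [346.0, -407.0], [327.0, -225.0]] [ 465.5328446  -303.87601624]
slot [[434.0, -241.0], [448.0, -372.0], [390.0, -379.0], [377.0, -245.0]] [ 412.13900398 -309.1463052 ]
yaw 0.09553206475855738 [np.float64(179.53408162419566), np.float64(259.58612344964257), np.float64(182.56278248246565), np.float64(259.79609263926767)]
knob ((232.88278198242188, 126.74116516113281), (87.27293395996094, 31.197410583496094), 86.18592071533203) [ 539.12823775 -298.9387356   244.        ] [ 538.71998245 -295.7824183   230.        ]
tri [ 539.19084185 -295.22700543  225.71526427]
```

Request:
step_arm --deltas '[{"dx": 0.6,"dy": 0.52,"dz": 0,"rx": 0,"ry": 0,"rz": -0.25},{"dx": 0.6,"dy": 0.52,"dz": 0,"rx": 0,"ry": 0,"rz": 0},{"dx": 0.58,"dy": 0.51,"dz": 0,"rx": 0,"ry": 0,"rz": 0},{"dx": 0,"dy": 0,"dz": -0.9,"rx": 0,"ry": 0,"rz": 0},{"dx": 0,"dy": 0,"dz": -0.9,"rx": 0,"ry": 0,"rz": 0}]'

```text
time: 2.12
tcp_pos: [540.3, -298.8, 274.9]
ee_rot: [0.002, 0.999, 0.046, 0.003]
force: [-0.1, -0.7, -1.9]
width: 85.4
```

Request:
step_arm --deltas '[{"dx": 0,"dy": 0,"dz": -0.6,"rx": 0,"ry": 0,"rz": 0},{"dx": 0,"dy": 0,"dz": -0.48,"rx": 0,"ry": 0,"rz": 0},{"dx": 0,"dy": 0,"dz": 0,"rx": 0,"ry": 0,"rz": 0}]'

```text
time: 2.37
tcp_pos: [533.9, -299.4, 225.2]
ee_rot: [-0.002, 0.999, 0.044, -0.004]
force: [-0.6, 0.9, -0.5]
width: 85.5
```

Request:
step_arm --deltas '[{"dx": 0,"dy": 0,"dz": 0,"rx": 0,"ry": 0,"rz": 0},{"dx": 0,"dy": 0,"dz": 0,"rx": 0,"ry": 0,"rz": 0},{"dx": 0,"dy": 0,"dz": 0,"rx": 0,"ry": 0,"rz": 0},{"dx": 0,"dy": 0,"dz": 0,"rx": 0,"ry": 0,"rz": 0},{"dx": 0,"dy": 0,"dz": 0,"rx": 0,"ry": 0,"rz": 0}]' --gripper -1

```text
time: 2.78
tcp_pos: [538.5, -298.8, 231.6]
ee_rot: [0.001, 0.999, 0.046, 0.001]
force: [0.6, -1.0, -0.5]
width: 25.3
```

Request:
step_arm --deltas '[{"dx": 0,"dy": 0,"dz": 0,"rx": 0,"ry": 0,"rz": 0},{"dx": 0,"dy": 0,"dz": 0,"rx": 0,"ry": 0,"rz": 0},{"dx": 0,"dy": 0,"dz": 0,"rx": 0,"ry": 0,"rz": 0},{"dx": 0,"dy": 0,"dz": 0,"rx": 0,"ry": 0,"rz": 0}]'

```text
time: 3.12
tcp_pos: [538.2, -294.9, 231.7]
ee_rot: [-0.002, 0.999, 0.047, -0.0]
force: [-3.2, 6.7, 7.0]
width: 13.1
```

Request:
step_arm --deltas '[{"dx": 0,"dy": 0.08,"dz": 0,"rx": 0,"ry": 0,"rz": -0.5},{"dx": 0,"dy": 0,"dz": 0,"rx": 0,"ry": 0,"rz": -1},{"dx": 0,"dy": 0,"dz": 0,"rx": 0,"ry": 0,"rz": -1},{"dx": 0,"dy": 0,"dz": 0,"rx": 0,"ry": 0,"rz": -1},{"dx": 0,"dy": 0,"dz": 0,"rx": 0,"ry": 0,"rz": -1}]'

```text
time: 3.53
tcp_pos: [538.2, -294.8, 231.7]
ee_rot: [0.0, 0.982, -0.191, 0.0]
force: [-2.0, 2.1, 5.3]
width: 13.2
```

Request:
step_arm --deltas '[{"dx": 0,"dy": 0,"dz": 0,"rx": 0,"ry": 0,"rz": -1},{"dx": 0,"dy": 0,"dz": 0,"rx": 0,"ry": 0,"rz": -1},{"dx": 0,"dy": 0,"dz": 0,"rx": 0,"ry": 0,"rz": -1},{"dx": 0,"dy": 0,"dz": 0,"rx": 0,"ry": 0,"rz": -1},{"dx": 0,"dy": 0,"dz": 0,"rx": 0,"ry": 0,"rz": -1}]'

```text
time: 3.95
tcp_pos: [538.1, -295.0, 231.7]
ee_rot: [-0.0, 0.899, -0.439, 0.0]
force: [-1.9, 2.5, 4.8]
width: 13.0
```

Request:
step_arm --deltas '[{"dx": 0,"dy": 0,"dz": 0,"rx": 0,"ry": 0,"rz": -1},{"dx": 0,"dy": 0,"dz": 0,"rx": 0,"ry": 0,"rz": -1},{"dx": 0,"dy": 0,"dz": 0,"rx": 0,"ry": 0,"rz": -0.6},{"dx": 0,"dy": 0,"dz": 0,"rx": 0,"ry": 0,"rz": 0}]'

```text
time: 4.28
tcp_pos: [538.0, -295.0, 231.7]
ee_rot: [0.0, 0.832, -0.555, 0.0]
force: [-2.3, 1.5, 5.5]
width: 12.8
```

Run:
```python
from h import *
st(); print(robot.observe()['ft_torque'])
```

```text
{'time': 4.283, 'tcp_pos': [538.014, -294.993, 231.661], 'ee_rot': [0.0, 0.832, -0.555, 0.0], 'force': [-2.283, 1.527, 5.528], 'width': 12.771, 'joint_positions': [0.387, 0.344, 0.058, 1.646, -0.021, 1.152, -2.297]}
[0.30902241 0.53200331 0.16365275]
```

Request:
step_arm --deltas '[{"dx": 0,"dy": 0,"dz": 0,"rx": 0,"ry": 0,"rz": -0.4},{"dx": 0,"dy": 0,"dz": 0,"rx": 0,"ry": 0,"rz": 0},{"dx": 0,"dy": 0,"dz": 0,"rx": 0,"ry": 0,"rz": 0},{"dx": 0,"dy": 0,"dz": 0,"rx": 0,"ry": 0,"rz": 0},{"dx": 0,"dy": 0,"dz": 0,"rx": 0,"ry": 0,"rz": 0}]'

```text
time: 4.7
tcp_pos: [538.0, -295.0, 231.7]
ee_rot: [0.0, 0.821, -0.57, 0.0]
force: [-1.7, 1.4, 6.6]
width: 13.2
```

Request:
step_arm --deltas '[{"dx": 0,"dy": 0,"dz": 0,"rx": 0,"ry": 0,"rz": 0},{"dx": 0,"dy": 0,"dz": 0,"rx": 0,"ry": 0,"rz": 0},{"dx": 0,"dy": 0,"dz": 0,"rx": 0,"ry": 0,"rz": 0},{"dx": 0,"dy": 0,"dz": 0,"rx": 0,"ry": 0,"rz": 0},{"dx": 0,"dy": 0,"dz": 0,"rx": 0,"ry": 0,"rz": 0}]'

```text
time: 5.12
tcp_pos: [538.0, -295.0, 231.7]
ee_rot: [0.0, 0.821, -0.57, 0.0]
force: [-3.0, 1.6, 5.7]
width: 12.9
```

Request:
step_arm --deltas '[{"dx": 0,"dy": 0,"dz": 0,"rx": 0,"ry": 0,"rz": 0},{"dx": 0,"dy": 0,"dz": 0,"rx": 0,"ry": 0,"rz": 0},{"dx": 0,"dy": 0,"dz": 0,"rx": 0,"ry": 0,"rz": 0},{"dx": 0,"dy": 0,"dz": 0,"rx": 0,"ry": 0,"rz": 0},{"dx": 0,"dy": 0,"dz": 0,"rx": 0,"ry": 0,"rz": 0}]'

```text
time: 5.53
tcp_pos: [538.0, -295.0, 231.7]
ee_rot: [0.0, 0.821, -0.57, 0.0]
force: [-2.1, 1.0, 5.3]
width: 13.2
```

Run:
```python
from h import *
st(); print(robot.observe()['ft_torque']); cap('side','s1')
im=cv2.imread('pics/s1.png'); cv2.imwrite('pics/s1c.png',cv2.resize(im[80:200,320:470],(450,360)))
```

```text
{'time': 5.533, 'tcp_pos': [538.02, -294.993, 231.68], 'ee_rot': [0.0, 0.821, -0.57, 0.0], 'force': [-2.09, 0.962, 5.261], 'width': 13.188, 'joint_positions': [0.382, 0.344, 0.064, 1.647, -0.023, 1.152, -2.333]}
[0.21212031 0.54226626 0.52742195]
```

View pics/s1c.png

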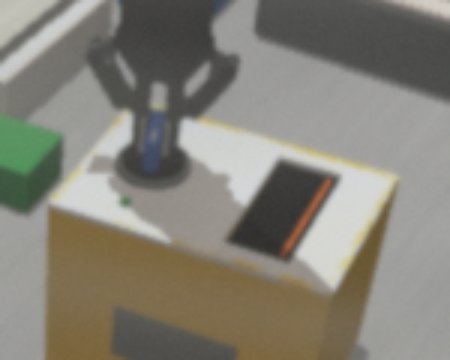

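The crop shows the knob held turned across the bin at the stop (gripper yaw change 1.31 rad, torque rising). Turning it back and releasing, then heading to the cover.

Request:
step_arm --deltas '[{"dx": 0,"dy": 0,"dz": 0,"rx": 0,"ry": 0,"rz": 1},{"dx": 0,"dy": 0,"dz": 0,"rx": 0,"ry": 0,"rz": 1},{"dx": 0,"dy": 0,"dz": 0,"rx": 0,"ry": 0,"rz": 1},{"dx": 0,"dy": 0,"dz": 0,"rx": 0,"ry": 0,"rz": 1},{"dx": 0,"dy": 0,"dz": 0,"rx": 0,"ry": 0,"rz": 1}]'

```text
time: 6.0
tcp_pos: [538.1, -294.9, 231.7]
ee_rot: [-0.0, 0.942, -0.337, 0.0]
force: [-2.6, 2.3, 5.5]
width: 12.9
```

Request:
step_arm --deltas '[{"dx": 0,"dy": 0,"dz": 0,"rx": 0,"ry": 0,"rz": 1},{"dx": 0,"dy": 0,"dz": 0,"rx": 0,"ry": 0,"rz": 1},{"dx": 0,"dy": 0,"dz": 0,"rx": 0,"ry": 0,"rz": 1},{"dx": 0,"dy": 0,"dz": 0,"rx": 0,"ry": 0,"rz": 1},{"dx": 0,"dy": 0,"dz": 0,"rx": 0,"ry": 0,"rz": 1}]'

```text
time: 6.42
tcp_pos: [538.2, -294.8, 231.7]
ee_rot: [-0.0, 0.997, -0.082, 0.0]
force: [-2.9, 1.2, 4.9]
width: 13.1
```

Request:
step_arm --deltas '[{"dx": 0,"dy": 0,"dz": 0,"rx": 0,"ry": 0,"rz": 1},{"dx": 0,"dy": 0,"dz": 0,"rx": 0,"ry": 0,"rz": 1},{"dx": 0,"dy": 0,"dz": 0,"rx": 0,"ry": 0,"rz": 0.4},{"dx": 0,"dy": 0,"dz": 0,"rx": 0,"ry": 0,"rz": 0}]'

```text
time: 6.75
tcp_pos: [538.1, -294.7, 231.7]
ee_rot: [-0.0, 0.999, 0.042, 0.0]
force: [-1.7, 1.5, 5.6]
width: 13.0
```

Request:
step_arm --deltas '[{"dx": 0,"dy": 0,"dz": 0,"rx": 0,"ry": 0,"rz": 0},{"dx": 0,"dy": 0,"dz": 0,"rx": 0,"ry": 0,"rz": 0},{"dx": 0,"dy": 0,"dz": 0,"rx": 0,"ry": 0,"rz": 0},{"dx": 0,"dy": 0,"dz": 0,"rx": 0,"ry": 0,"rz": 0},{"dx": 0,"dy": 0,"dz": 0,"rx": 0,"ry": 0,"rz": 0}]' --gripper 1

```text
time: 7.17
tcp_pos: [537.9, -295.3, 230.0]
ee_rot: [0.0, 0.999, 0.04, -0.0]
force: [-0.4, -0.7, -0.1]
width: 72.8
```

Request:
step_arm --deltas '[{"dx": 0,"dy": 0,"dz": 0.8,"rx": 0,"ry": 0,"rz": 0},{"dx": 0,"dy": 0,"dz": 1,"rx": 0,"ry": 0,"rz": 0},{"dx": 0,"dy": 0,"dz": 0.5,"rx": 0,"ry": 0,"rz": 1},{"dx": 0.1,"dy": 0.9,"dz": 0,"rx": 0,"ry": 0,"rz": 1},{"dx": 0.1,"dy": 0.9,"dz": 0,"rx": 0,"ry": 0,"rz": 1}]'

```text
time: 7.58
tcp_pos: [546.2, -225.5, 324.1]
ee_rot: [0.002, 0.981, 0.196, 0.002]
force: [0.4, 1.2, -0.7]
width: 85.5
```

Request:
step_arm --deltas '[{"dx": 0.15,"dy": 0.9,"dz": 0,"rx": 0,"ry": 0,"rz": 1},{"dx": 0.15,"dy": 0.9,"dz": 0,"rx": 0,"ry": 0,"rz": 1},{"dx": 0.15,"dy": 0.9,"dz": 0,"rx": 0,"ry": 0,"rz": 1},{"dx": 0.15,"dy": 0.9,"dz": 0,"rx": 0,"ry": 0,"rz": 1},{"dx": 0.15,"dy": 0.9,"dz": 0,"rx": 0,"ry": 0,"rz": 1}]'

```text
time: 8.0
tcp_pos: [575.9, -41.5, 322.3]
ee_rot: [0.0, 0.895, 0.446, 0.0]
force: [0.3, 0.3, -0.4]
width: 85.3
```

Request:
step_arm --deltas '[{"dx": 0.1,"dy": 0.75,"dz": 0,"rx": 0,"ry": 0,"rz": 1},{"dx": 0.1,"dy": 0.7,"dz": 0,"rx": 0,"ry": 0,"rz": 1},{"dx": 0,"dy": 0,"dz": 0,"rx": 0,"ry": 0,"rz": 1},{"dx": 0,"dy": 0,"dz": 0,"rx": 0,"ry": 0,"rz": 1},{"dx": 0,"dy": 0,"dz": 0,"rx": 0,"ry": 0,"rz": 1}]'

```text
time: 8.42
tcp_pos: [583.9, 15.6, 322.0]
ee_rot: [0.0, 0.749, 0.663, -0.0]
force: [-0.7, -0.4, 0.7]
width: 85.4
```

Request:
step_arm --deltas '[{"dx": 0,"dy": 0,"dz": -0.5,"rx": 0,"ry": 0,"rz": 1},{"dx": 0,"dy": 0,"dz": -0.5,"rx": 0,"ry": 0,"rz": 1},{"dx": 0,"dy": 0,"dz": 0,"rx": 0,"ry": 0,"rz": 0},{"dx": 0,"dy": 0,"dz": 0,"rx": 0,"ry": 0,"rz": 0}]'

```text
time: 8.75
tcp_pos: [583.3, 14.4, 281.3]
ee_rot: [-0.001, 0.679, 0.734, -0.001]
force: [-0.6, 0.2, 0.7]
width: 85.3
```

Run:
```python
from h import *
st(); im,c=cap('wrist','w3')
```

```text
{'time': 8.75, 'tcp_pos': [583.278, 14.441, 281.304], 'ee_rot': [-0.001, 0.679, 0.734, -0.001], 'force': [-0.645, 0.16, 0.696], 'width': 85.268, 'joint_positions': [0.335, 0.29, -0.538, 1.639, 0.154, 1.258, -0.155]}
```

View pics/w3.png

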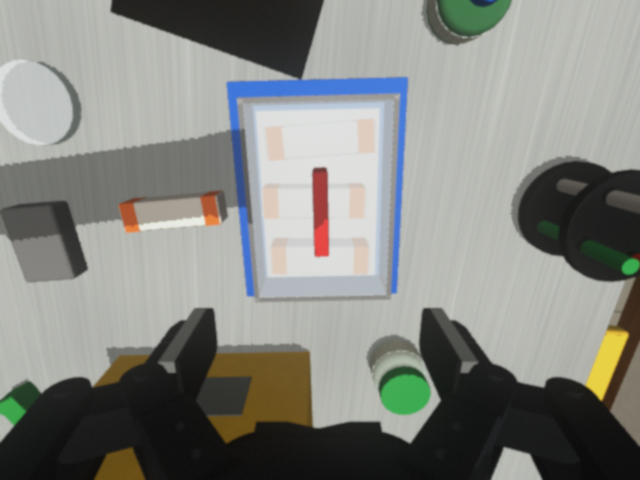

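The cover is seen from above, handle at (321,212), three cartridges beneath at about (320,138), (314,202), (320,257); cartridge4 at (172,211).

Run:
```python
from h import *
c=robot.get_calibration('wrist'); im=cv2.imread('pics/w3.png')[:,:,::-1].copy(); cs=robot.get_calibration('scene')
b=blobs(im,'red',(290,150,350,270))[0]; r=cv2.minAreaRect(b); print(r)
box=cv2.boxPoints(r); P=[ray(c,p,101)[:2].round(1).tolist() for p in box]; print(P,ray(c,cen(b),101),'tri',tri([(c,cen(b)),(cs,(266,296.3))]))
t=[blobs(im,'red',(290,150+i,350,152+i),0) for i in(35,80)]
for y in(185,235):
    xs=[x for x in range(300,345) if im[y,x,0]>100 and im[y,x,1]<60 ]; p=ray(c,((xs[0]+xs[-1])/2,y),101); print(y,xs[0],xs[-1],p)
print('plate',[ray(c,p,6)[:2].round().tolist() for p in[(227,79),(409,77),(397,293),(246,297)]])
for q in [[(267,127),(374,120),(376,151),(270,159)],[(264,184),(364,183),(365,220),(266,221)],[(273,238),(369,237),(368,274),(273,275)]]:
    print('cart',[ray(c,p,46)[:2].round().tolist() for p in q])
print('cart4',[ray(c,p,32)[:2].round().tolist() for p in[(120,205),(217,193),(223,221),(125,230)]])
```

```text
((320.67413330078125, 213.94708251953125), (82.07192993164062, 12.381613731384277), 89.04515838623047)
[[576.8, 54.0], [587.5, 55.0], [595.2, -20.5], [583.7, -21.6]] [585.46812443  17.57389022 101.        ] tri [585.40006746  13.93605193  81.75688187]Traceback (most recent call last):
  File "<stdin>", line 7, in <module>
IndexError: list index out of range
```

Request:
step_arm --deltas '[{"dx": 0.05,"dy": 0.05,"dz": -0.9,"rx": 0,"ry": 0,"rz": 0.18},{"dx": 0,"dy": 0,"dz": -1,"rx": 0,"ry": 0,"rz": 0},{"dx": 0,"dy": 0,"dz": -1,"rx": 0,"ry": 0,"rz": 0},{"dx": 0,"dy": 0,"dz": -0.8,"rx": 0,"ry": 0,"rz": 0},{"dx": 0,"dy": 0,"dz": -0.5,"rx": 0,"ry": 0,"rz": 0}]'

```text
time: 9.22
tcp_pos: [585.1, 16.4, 112.0]
ee_rot: [-0.001, 0.672, 0.741, -0.001]
force: [-0.6, -0.5, -0.2]
width: 85.2
```

Request:
step_arm --deltas '[{"dx": 0,"dy": 0,"dz": -0.4,"rx": 0,"ry": 0,"rz": 0},{"dx": 0,"dy": 0,"dz": -0.3,"rx": 0,"ry": 0,"rz": 0},{"dx": 0,"dy": 0,"dz": -0.1,"rx": 0,"ry": 0,"rz": 0},{"dx": 0,"dy": 0,"dz": 0,"rx": 0,"ry": 0,"rz": 0}]'

```text
time: 9.55
tcp_pos: [586.2, 16.8, 82.2]
ee_rot: [0.0, 0.671, 0.741, 0.0]
force: [0.4, -0.2, 0.7]
width: 85.1
```

Request:
step_arm --deltas '[{"dx": 0,"dy": 0,"dz": 0,"rx": 0,"ry": 0,"rz": 0},{"dx": 0,"dy": 0,"dz": 0,"rx": 0,"ry": 0,"rz": 0},{"dx": 0,"dy": 0,"dz": 0,"rx": 0,"ry": 0,"rz": 0},{"dx": 0,"dy": 0,"dz": 0,"rx": 0,"ry": 0,"rz": 0},{"dx": 0,"dy": 0,"dz": 0,"rx": 0,"ry": 0,"rz": 0}]' --gripper -1

```text
time: 9.97
tcp_pos: [586.3, 16.8, 82.8]
ee_rot: [0.001, 0.671, 0.741, 0.0]
force: [0.0, 0.3, 0.4]
width: 26.0
```

Request:
step_arm --deltas '[{"dx": 0,"dy": 0,"dz": 0,"rx": 0,"ry": 0,"rz": 0},{"dx": 0,"dy": 0,"dz": 0,"rx": 0,"ry": 0,"rz": 0},{"dx": 0,"dy": 0,"dz": 0,"rx": 0,"ry": 0,"rz": 0},{"dx": 0,"dy": 0,"dz": 0,"rx": 0,"ry": 0,"rz": 0}]'

```text
time: 10.3
tcp_pos: [586.2, 16.8, 82.7]
ee_rot: [0.0, 0.671, 0.741, 0.0]
force: [-1.3, 0.4, 4.5]
width: 12.9
```

Request:
step_arm --deltas '[{"dx": 0,"dy": 0,"dz": 0.3,"rx": 0,"ry": 0,"rz": 0},{"dx": 0,"dy": 0,"dz": 0.4,"rx": 0,"ry": 0,"rz": 0},{"dx": 0,"dy": 0,"dz": 0.5,"rx": 0,"ry": 0,"rz": 0},{"dx": 0,"dy": 0,"dz": 0.5,"rx": 0,"ry": 0,"rz": 0},{"dx": 0,"dy": 0,"dz": 0.3,"rx": 0,"ry": 0,"rz": 0}]'

```text
time: 10.72
tcp_pos: [586.2, 16.9, 163.9]
ee_rot: [0.0, 0.671, 0.741, 0.001]
force: [0.2, -1.0, -3.0]
width: 13.0
```

Request:
step_arm --deltas '[{"dx": -0.28,"dy": 0.75,"dz": 0,"rx": 0,"ry": 0,"rz": 0},{"dx": -0.28,"dy": 0.75,"dz": 0,"rx": 0,"ry": 0,"rz": 0},{"dx": -0.28,"dy": 0.75,"dz": 0,"rx": 0,"ry": 0,"rz": 0},{"dx": -0.28,"dy": 0.75,"dz": 0,"rx": 0,"ry": 0,"rz": 0},{"dx": -0.28,"dy": 0.75,"dz": 0,"rx": 0,"ry": 0,"rz": 0}]'

```text
time: 11.13
tcp_pos: [528.6, 167.7, 161.8]
ee_rot: [-0.0, 0.671, 0.741, -0.001]
force: [0.9, -0.6, -3.3]
width: 13.0
```

Request:
step_arm --deltas '[{"dx": -0.28,"dy": 0.75,"dz": 0,"rx": 0,"ry": 0,"rz": 0},{"dx": -0.28,"dy": 0.75,"dz": 0,"rx": 0,"ry": 0,"rz": 0},{"dx": -0.28,"dy": 0.75,"dz": 0,"rx": 0,"ry": 0,"rz": 0},{"dx": -0.28,"dy": 0.75,"dz": 0,"rx": 0,"ry": 0,"rz": 0},{"dx": 0,"dy": 0,"dz": -0.4,"rx": 0,"ry": 0,"rz": 0}]'

```text
time: 11.55
tcp_pos: [482.2, 297.1, 149.4]
ee_rot: [-0.002, 0.667, 0.745, 0.005]
force: [-0.6, 1.3, -1.9]
width: 12.9
```

Request:
step_arm --deltas '[{"dx": 0,"dy": 0,"dz": -0.7,"rx": 0,"ry": 0,"rz": 0},{"dx": 0,"dy": 0,"dz": -0.5,"rx": 0,"ry": 0,"rz": 0},{"dx": 0,"dy": 0,"dz": 0,"rx": 0,"ry": 0,"rz": 0}]'

```text
time: 11.8
tcp_pos: [481.6, 284.2, 93.7]
ee_rot: [-0.001, 0.671, 0.742, -0.005]
force: [-0.6, -1.6, -4.4]
width: 13.1
```

Run:
```python
from h import *
st(); a,_=cap('scene'); b,_=cap('side'); o=np.hstack([a[200:440,200:500],b[200:440,150:450]]); cv2.imwrite('pics/m1.png',cv2.resize(o,(800,320))[:,:,::-1])
```

```text
{'time': 11.8, 'tcp_pos': [481.637, 284.244, 93.709], 'ee_rot': [-0.001, 0.671, 0.742, -0.005], 'force': [-0.627, -1.582, -4.37], 'width': 13.104, 'joint_positions': [-0.139, 0.461, -0.594, 1.885, 0.322, 0.901, -0.788]}
```

View pics/m1.png

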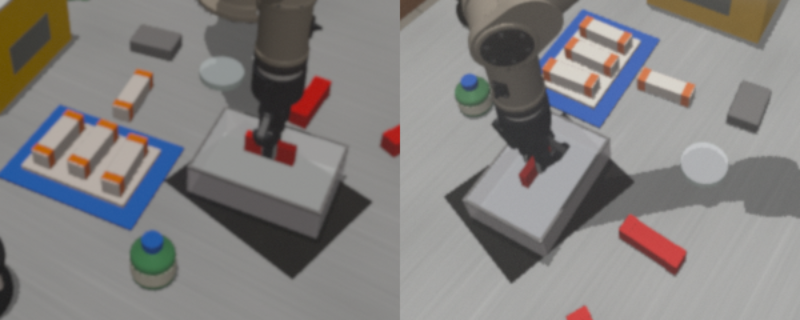

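The cover hangs level over the mat, all three tray cartridges are now open to view.

Request:
step_arm --deltas '[{"dx": 0,"dy": 0,"dz": -0.2,"rx": 0,"ry": 0,"rz": 0},{"dx": 0,"dy": 0,"dz": -0.12,"rx": 0,"ry": 0,"rz": 0},{"dx": 0,"dy": 0,"dz": -0.1,"rx": 0,"ry": 0,"rz": 0},{"dx": 0,"dy": 0,"dz": -0.05,"rx": 0,"ry": 0,"rz": 0},{"dx": 0,"dy": 0,"dz": 0,"rx": 0,"ry": 0,"rz": 0}]'

```text
time: 12.32
tcp_pos: [485.3, 286.9, 79.7]
ee_rot: [0.0, 0.671, 0.741, 0.0]
force: [-0.6, 0.0, -2.2]
width: 13.1
```

Request:
step_arm --deltas '[{"dx": 0,"dy": 0,"dz": -0.04,"rx": 0,"ry": 0,"rz": 0},{"dx": 0,"dy": 0,"dz": 0,"rx": 0,"ry": 0,"rz": 0}]'

```text
time: 12.48
tcp_pos: [485.4, 286.9, 79.7]
ee_rot: [0.001, 0.671, 0.741, -0.0]
force: [-4.3, -2.8, 10.4]
width: 12.8
```

Request:
step_arm --deltas '[{"dx": 0,"dy": 0,"dz": 0,"rx": 0,"ry": 0,"rz": 0},{"dx": 0,"dy": 0,"dz": 0,"rx": 0,"ry": 0,"rz": 0},{"dx": 0,"dy": 0,"dz": 0,"rx": 0,"ry": 0,"rz": 0},{"dx": 0,"dy": 0,"dz": 0,"rx": 0,"ry": 0,"rz": 0},{"dx": 0,"dy": 0,"dz": 0,"rx": 0,"ry": 0,"rz": 0}]' --gripper 1

```text
time: 12.9
tcp_pos: [485.2, 286.9, 77.7]
ee_rot: [0.0, 0.671, 0.741, 0.0]
force: [-0.7, -0.9, 0.7]
width: 72.6
```

Request:
step_arm --deltas '[{"dx": 0,"dy": 0,"dz": 0.5,"rx": 0,"ry": 0,"rz": 0},{"dx": 0,"dy": 0,"dz": 1,"rx": 0,"ry": 0,"rz": 0},{"dx": 0,"dy": 0,"dz": 1,"rx": 0,"ry": 0,"rz": 0},{"dx": 0,"dy": 0,"dz": 1,"rx": 0,"ry": 0,"rz": -1},{"dx": 0,"dy": 0,"dz": 1,"rx": 0,"ry": 0,"rz": -1}]'

```text
time: 13.32
tcp_pos: [484.7, 286.7, 259.5]
ee_rot: [-0.0, 0.746, 0.666, -0.0]
force: [1.0, 0.7, -0.2]
width: 86.0
```

Run:
```python
from h import *
st(); a,c=cap('scene'); 
b=blobs(a,'red',(330,280,440,350)); print([(cen(x),cv2.contourArea(x)) for x in b]); p=cen(b[0])
d,cd=cap('side'); b=blobs(d,'red',(200,280,300,380)); q=cen(b[0]); print(q,tri([(c,p),(cd,q)]))
```

```text
{'time': 13.317, 'tcp_pos': [484.708, 286.68, 259.508], 'ee_rot': [-0.0, 0.746, 0.666, -0.0], 'force': [1.04, 0.672, -0.17], 'width': 85.989, 'joint_positions': [-0.102, 0.276, -0.616, 1.716, 0.169, 1.203, -0.876]}
[(array([402.15242323, 316.81280059]), 450.5), (array([425.98054819, 285.77630416]), 188.5)]
[257.46511628 313.5       ] [487.6617424  274.20028281  86.36160914]
```

Request:
step_arm --deltas '[{"dx": 0.1,"dy": -0.85,"dz": 0,"rx": 0,"ry": 0,"rz": -1},{"dx": 0.1,"dy": -0.85,"dz": 0,"rx": 0,"ry": 0,"rz": -1},{"dx": 0.1,"dy": -0.85,"dz": 0,"rx": 0,"ry": 0,"rz": -1},{"dx": 0.1,"dy": -0.85,"dz": 0,"rx": 0,"ry": 0,"rz": -1},{"dx": 0.1,"dy": -0.85,"dz": 0,"rx": 0,"ry": 0,"rz": -1}]'

```text
time: 13.83
tcp_pos: [504.8, 115.2, 257.3]
ee_rot: [0.0, 0.893, 0.45, -0.0]
force: [0.8, -0.6, 0.3]
width: 85.4
```

Request:
step_arm --deltas '[{"dx": 0.1,"dy": -0.85,"dz": 0,"rx": 0,"ry": 0,"rz": -1},{"dx": 0.1,"dy": -0.85,"dz": 0,"rx": 0,"ry": 0,"rz": -1},{"dx": 0.1,"dy": -0.65,"dz": 0,"rx": 0,"ry": 0,"rz": -1},{"dx": 0,"dy": 0,"dz": 0,"rx": 0,"ry": 0,"rz": -1},{"dx": 0,"dy": 0,"dz": 0,"rx": 0,"ry": 0,"rz": -1}]'

```text
time: 14.25
tcp_pos: [517.0, 20.1, 257.0]
ee_rot: [0.0, 0.98, 0.201, -0.001]
force: [1.1, 0.9, -0.1]
width: 85.2
```

Request:
step_arm --deltas '[{"dx": 0,"dy": 0,"dz": 0,"rx": 0,"ry": 0,"rz": -1},{"dx": 0,"dy": 0,"dz": 0,"rx": 0,"ry": 0,"rz": -1},{"dx": 0,"dy": 0,"dz": 0,"rx": 0,"ry": 0,"rz": -1},{"dx": 0,"dy": 0,"dz": 0,"rx": 0,"ry": 0,"rz": 0},{"dx": 0,"dy": 0,"dz": 0,"rx": 0,"ry": 0,"rz": 0}]'

```text
time: 14.67
tcp_pos: [516.9, 22.8, 257.3]
ee_rot: [0.0, 0.999, 0.051, -0.0]
force: [0.3, -0.9, -0.6]
width: 85.5
```

Run:
```python
from h import *
st(); im,c=cap('wrist','w4')
```

```text
{'time': 14.667, 'tcp_pos': [516.915, 22.849, 257.278], 'ee_rot': [0.0, 0.999, 0.051, -0.0], 'force': [0.276, -0.87, -0.551], 'width': 85.464, 'joint_positions': [0.147, 0.162, -0.307, 1.826, 0.053, 1.162, -1.646]}
```

View pics/w4.png

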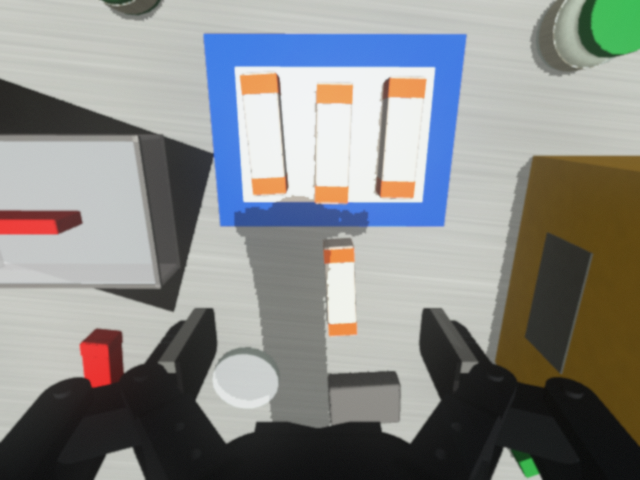

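Wrist view: tray cartridges at (265,133), (333,142), (404,137), cartridge4 at (341,288), plate corners (204,34), (466,35), (444,225), (220,225).

Run:
```python
from h import *
im=cv2.imread('pics/w4.png')[:,:,::-1].copy(); c=robot.get_calibration('wrist')
b=[cen(x) for x in blobs(im,'orange',(225,60,450,345),60)]; print(np.round(b).tolist())
g={'A':(265,133,46),'B':(333,142,46),'C':(404,137,46),'4':(341,288,32)}
for k,(x,y,z) in g.items():
    e=sorted([p for p in b if abs(p[0]-x)<25 and abs(p[1]-y)<70],key=lambda p:p[1])
    P=[ray(c,p,z)[:2] for p in (e[0],e[-1])]; v=P[0]-P[1]; print(k,len(e),np.round(P,1).tolist(),'mid',np.mean(P,0).round(1),'yaw',np.arctan2(v[1],v[0]).round(3),'L',np.linalg.norm(v).round(1))
T=np.array([ray(c,p,6)[:2] for p in[(204,34),(466,35),(444,225),(220,225)]]); v=T[0]+T[1]-T[2]-T[3]; print('tray',T.round().tolist(),T.mean(0),np.arctan2(v[1],v[0]))
s,cs=cap('scene'); bs=[cen(x) for x in blobs(s,'orange',(200,240,340,360),8)]; print(np.round(bs).tolist())
for p in b:
    Z=[(np.linalg.norm(proj(cs,tri([(c,p),(cs,q)]))-q),tri([(c,p),(cs,q)]).round(0).tolist()) for q in bs]; print(min(Z,key=lambda t:t[0]))
```

```text
[[259.0, 83.0], [406.0, 88.0], [334.0, 93.0], [396.0, 189.0], [269.0, 185.0], [331.0, 194.0], [338.0, 255.0], [342.0, 329.0]]
A 2 [[623.8, 85.8], [534.8, 71.9]] mid [579.3  78.9] yaw 0.155 L 90.1
B 2 [[622.5, 19.3], [532.4, 12.0]] mid [577.4  15.7] yaw 0.08 L 90.4
C 2 [[633.6, -43.2], [543.7, -50.2]] mid [588.7 -46.7] yaw 0.077 L 90.2
4 2 [[465.3, -4.3], [376.0, -19.2]] mid [420.7 -11.8] yaw 0.166 L 90.5
tray [[665.0, 146.0], [689.0, -100.0], [503.0, -119.0], [478.0, 128.0]] [583.73882644  13.85852797] 0.09926426468803276
[[285.0, 333.0], [259.0, 320.0], [232.0, 312.0], [303.0, 304.0], [281.0, 293.0], [256.0, 286.0], [292.0, 278.0], [308.0, 255.0]]
(np.float64(0.6011325710188977), [623.0, 87.0, 45.0])
(np.float64(0.24755317805646193), [633.0, -43.0, 45.0])
(np.float64(0.4151806483447841), [622.0, 20.0, 45.0])
(np.float64(0.2514516020423499), [543.0, -50.0, 45.0])
(np.float64(0.21582351387155407), [550.0, 62.0, 130.0])
(np.float64(0.33649768125951746), [532.0, 13.0, 46.0])
(np.float64(0.11117416250226872), [465.0, -4.0, 32.0])
(np.float64(0.18588508845823778), [375.0, -19.0, 31.0])
```

Request:
step_arm --deltas '[{"dx": 0.6,"dy": -0.58,"dz": 0,"rx": 0,"ry": 0,"rz": -0.24},{"dx": 0.6,"dy": -0.58,"dz": 0,"rx": 0,"ry": 0,"rz": 0},{"dx": 0.6,"dy": -0.58,"dz": 0,"rx": 0,"ry": 0,"rz": 0},{"dx": 0,"dy": 0,"dz": -0.9,"rx": 0,"ry": 0,"rz": 0},{"dx": 0,"dy": 0,"dz": -1,"rx": 0,"ry": 0,"rz": 0}]' --gripper 0.2

```text
time: 15.18
tcp_pos: [593.0, -49.2, 183.5]
ee_rot: [0.001, 0.999, 0.036, 0.004]
force: [0.9, 0.3, -0.8]
width: 51.2
```

Request:
step_arm --deltas '[{"dx": 0,"dy": 0,"dz": -1,"rx": 0,"ry": 0,"rz": 0},{"dx": 0,"dy": 0,"dz": -0.9,"rx": 0,"ry": 0,"rz": 0},{"dx": 0,"dy": 0,"dz": -0.5,"rx": 0,"ry": 0,"rz": 0},{"dx": 0,"dy": 0,"dz": -0.3,"rx": 0,"ry": 0,"rz": 0},{"dx": 0,"dy": 0,"dz": 0,"rx": 0,"ry": 0,"rz": 0}]'

```text
time: 15.6
tcp_pos: [587.1, -46.8, 70.9]
ee_rot: [-0.0, 0.999, 0.038, -0.003]
force: [-0.2, -0.4, 0.5]
width: 51.4
```

Request:
step_arm --deltas '[{"dx": 0,"dy": 0,"dz": 0,"rx": 0,"ry": 0,"rz": 0},{"dx": 0,"dy": 0,"dz": 0,"rx": 0,"ry": 0,"rz": 0}]'

```text
time: 15.77
tcp_pos: [590.8, -46.8, 75.6]
ee_rot: [0.0, 0.999, 0.037, 0.002]
force: [0.1, -0.1, 0.7]
width: 51.4
```

Request:
step_arm --deltas '[{"dx": -0.03,"dy": 0,"dz": -0.3,"rx": 0,"ry": 0,"rz": 0},{"dx": 0,"dy": 0,"dz": -0.3,"rx": 0,"ry": 0,"rz": 0},{"dx": 0,"dy": 0,"dz": -0.12,"rx": 0,"ry": 0,"rz": 0},{"dx": 0,"dy": 0,"dz": 0,"rx": 0,"ry": 0,"rz": 0}]'

```text
time: 16.1
tcp_pos: [586.4, -46.9, 43.2]
ee_rot: [-0.0, 0.999, 0.037, -0.002]
force: [-0.4, -0.1, 0.3]
width: 51.1
```

Request:
step_arm --deltas '[{"dx": 0,"dy": 0,"dz": 0,"rx": 0,"ry": 0,"rz": 0},{"dx": 0,"dy": 0,"dz": 0,"rx": 0,"ry": 0,"rz": 0},{"dx": 0,"dy": 0,"dz": 0,"rx": 0,"ry": 0,"rz": 0},{"dx": 0,"dy": 0,"dz": 0,"rx": 0,"ry": 0,"rz": 0},{"dx": 0,"dy": 0,"dz": 0,"rx": 0,"ry": 0,"rz": 0}]' --gripper -1

```text
time: 16.52
tcp_pos: [588.2, -46.8, 45.2]
ee_rot: [0.0, 0.999, 0.037, 0.0]
force: [0.3, 0.3, 1.0]
width: 30.3
```

Request:
step_arm --deltas '[{"dx": 0,"dy": 0,"dz": 0.3,"rx": 0,"ry": 0,"rz": 0},{"dx": 0,"dy": 0,"dz": 0.7,"rx": 0,"ry": 0,"rz": 0},{"dx": 0,"dy": 0,"dz": 1,"rx": 0,"ry": 0,"rz": 0},{"dx": 0,"dy": 0,"dz": 1,"rx": 0,"ry": 0,"rz": 0},{"dx": 0,"dy": 0,"dz": 1,"rx": 0,"ry": 0,"rz": 0}]'

```text
time: 16.93
tcp_pos: [587.2, -46.7, 207.2]
ee_rot: [-0.0, 0.999, 0.037, -0.0]
force: [0.9, -0.2, -2.0]
width: 30.4
```

Request:
step_arm --deltas '[{"dx": 0,"dy": 0,"dz": 1,"rx": 0,"ry": 0,"rz": 0},{"dx": 0,"dy": 0,"dz": 1,"rx": 0,"ry": 0,"rz": 0},{"dx": -0.3,"dy": -0.4,"dz": 0,"rx": 0,"ry": 0,"rz": 1},{"dx": -0.4,"dy": -0.6,"dz": 0,"rx": 0,"ry": 0,"rz": 1},{"dx": -0.4,"dy": -0.6,"dz": 0,"rx": 0,"ry": 0,"rz": 1}]'

```text
time: 17.35
tcp_pos: [543.6, -110.4, 286.6]
ee_rot: [0.0, 0.98, 0.197, 0.001]
force: [-0.5, -1.1, -1.7]
width: 30.4
```

Request:
step_arm --deltas '[{"dx": -0.4,"dy": -0.6,"dz": 0,"rx": 0,"ry": 0,"rz": 1},{"dx": -0.4,"dy": -0.6,"dz": 0,"rx": 0,"ry": 0,"rz": 1},{"dx": -0.4,"dy": -0.6,"dz": 0,"rx": 0,"ry": 0,"rz": 1},{"dx": -0.4,"dy": -0.6,"dz": 0,"rx": 0,"ry": 0,"rz": 1},{"dx": -0.4,"dy": -0.6,"dz": 0,"rx": 0,"ry": 0,"rz": 1}]'

```text
time: 17.77
tcp_pos: [462.5, -231.6, 285.6]
ee_rot: [0.0, 0.897, 0.443, 0.0]
force: [0.9, 0.1, -1.2]
width: 30.4
```

Request:
step_arm --deltas '[{"dx": -0.4,"dy": -0.6,"dz": 0,"rx": 0,"ry": 0,"rz": 1},{"dx": -0.4,"dy": -0.6,"dz": 0,"rx": 0,"ry": 0,"rz": 1},{"dx": -0.4,"dy": -0.6,"dz": 0,"rx": 0,"ry": 0,"rz": 1},{"dx": -0.1,"dy": -0.1,"dz": 0,"rx": 0,"ry": 0,"rz": 1},{"dx": 0,"dy": 0,"dz": 0,"rx": 0,"ry": 0,"rz": 1}]'

```text
time: 18.18
tcp_pos: [409.2, -309.4, 285.5]
ee_rot: [0.0, 0.753, 0.658, -0.001]
force: [0.3, 1.1, -2.4]
width: 30.0
```

Request:
step_arm --deltas '[{"dx": 0,"dy": 0,"dz": 0,"rx": 0,"ry": 0,"rz": 1},{"dx": 0,"dy": 0,"dz": 0,"rx": 0,"ry": 0,"rz": 1},{"dx": 0,"dy": 0,"dz": 0,"rx": 0,"ry": 0,"rz": 0.2},{"dx": 0,"dy": 0,"dz": 0,"rx": 0,"ry": 0,"rz": 0},{"dx": 0,"dy": 0,"dz": 0,"rx": 0,"ry": 0,"rz": 0}]'

```text
time: 18.6
tcp_pos: [411.8, -306.7, 285.3]
ee_rot: [0.0, 0.673, 0.739, 0.0]
force: [0.4, 0.5, -1.3]
width: 30.5
```

Run:
```python
from h import *
st(); im,c=cap('wrist','w5'); print(proj(c,(411.5,-308,200)))
```

```text
{'time': 18.6, 'tcp_pos': [411.779, -306.652, 285.274], 'ee_rot': [0.0, 0.673, 0.739, 0.0], 'force': [0.383, 0.519, -1.292], 'width': 30.455, 'joint_positions': [0.739, 0.128, -0.201, 1.799, 0.027, 1.217, 0.624]}
[318.45818247 257.35249678]
```

View pics/w5.png

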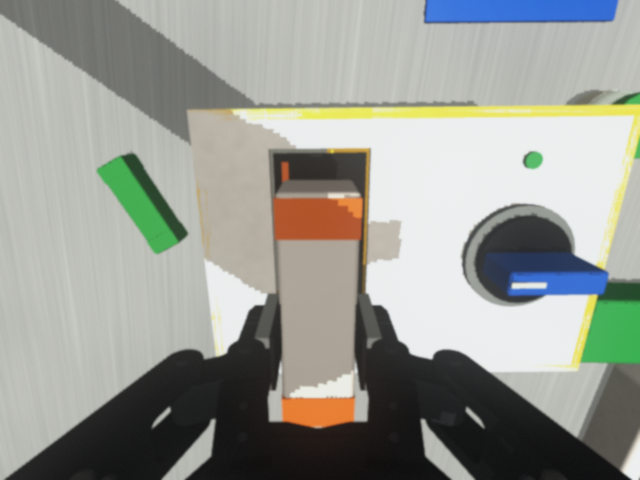

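The cartridge is held squarely over the slot (slot end edge (270..369,150), cartridge centred at column 318); the knob is back at rest.

Request:
step_arm --deltas '[{"dx": 0,"dy": -0.03,"dz": -0.5,"rx": 0,"ry": 0,"rz": 0},{"dx": 0,"dy": 0,"dz": -0.5,"rx": 0,"ry": 0,"rz": 0},{"dx": 0,"dy": 0,"dz": -0.4,"rx": 0,"ry": 0,"rz": 0},{"dx": 0,"dy": 0,"dz": -0.28,"rx": 0,"ry": 0,"rz": 0},{"dx": 0,"dy": 0,"dz": 0,"rx": 0,"ry": 0,"rz": 0}]'

```text
time: 19.07
tcp_pos: [410.4, -307.1, 215.4]
ee_rot: [-0.002, 0.673, 0.74, -0.0]
force: [-1.2, 0.2, -1.3]
width: 30.3
```

Request:
step_arm --deltas '[{"dx": 0,"dy": 0,"dz": 0,"rx": 0,"ry": 0,"rz": 0},{"dx": 0,"dy": 0,"dz": 0,"rx": 0,"ry": 0,"rz": 0}]'

```text
time: 19.23
tcp_pos: [412.3, -308.3, 218.7]
ee_rot: [0.001, 0.673, 0.74, 0.0]
force: [-1.1, -0.2, -0.9]
width: 30.7
```

Request:
step_arm --deltas '[{"dx": 0,"dy": 0,"dz": 0,"rx": 0,"ry": 0,"rz": 0},{"dx": 0,"dy": 0,"dz": 0,"rx": 0,"ry": 0,"rz": 0},{"dx": 0,"dy": 0,"dz": 0,"rx": 0,"ry": 0,"rz": 0},{"dx": 0,"dy": 0,"dz": 0,"rx": 0,"ry": 0,"rz": 0},{"dx": 0,"dy": 0,"dz": 0,"rx": 0,"ry": 0,"rz": 0}]' --gripper 0.3

```text
time: 19.65
tcp_pos: [412.2, -308.1, 218.2]
ee_rot: [0.001, 0.673, 0.74, 0.0]
force: [-0.2, 0.2, -1.0]
width: 55.8
```

Request:
step_arm --deltas '[{"dx": 0,"dy": 0,"dz": 0.5,"rx": 0,"ry": 0,"rz": 0},{"dx": 0,"dy": 0,"dz": 1,"rx": 0,"ry": 0,"rz": 0},{"dx": 0,"dy": 0,"dz": 0.2,"rx": 0,"ry": 0,"rz": 0},{"dx": 0,"dy": 0,"dz": 0,"rx": 0,"ry": 0,"rz": 0}]'

```text
time: 19.98
tcp_pos: [414.0, -309.2, 289.6]
ee_rot: [0.004, 0.673, 0.74, 0.001]
force: [0.6, -0.3, 0.8]
width: 55.6
```

Run:
```python
from h import *
st(); im,c=cap('wrist','w6'); cv2.imwrite('pics/w6c.png',im[100:480,150:640,::-1][:, :, :])
s,_=cap('side')
q=s[120:300,230:460]; a=cv2.resize(im,(480,360)); o=np.zeros((360,800,3),np.uint8); o[:,:480]=a; o[:250,480:]=cv2.resize(q,(320,250)); cv2.imwrite('pics/c6.png',o[:,:,::-1])
```

```text
{'time': 19.983, 'tcp_pos': [413.973, -309.217, 289.582], 'ee_rot': [0.004, 0.673, 0.74, 0.001], 'force': [0.596, -0.327, 0.755], 'width': 55.577, 'joint_positions': [0.74, 0.127, -0.2, 1.791, 0.027, 1.219, 0.628]}
```

View pics/c6.png

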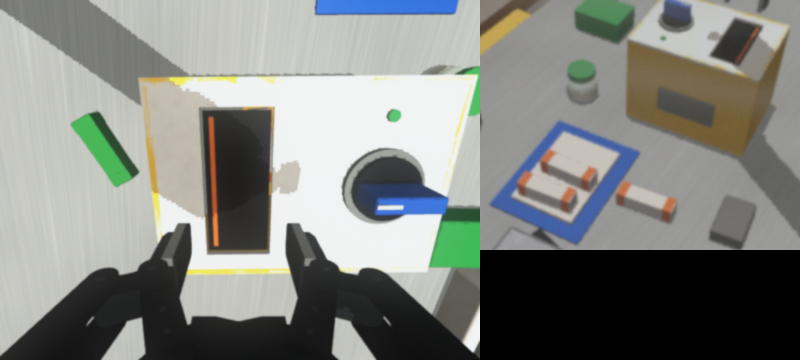

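The slot is empty with the flap closed, and two cartridges remain on the tray plus cartridge4.

Request:
step_arm --deltas '[{"dx": 0.46,"dy": 0.9,"dz": 0,"rx": 0,"ry": 0,"rz": -1},{"dx": 0.46,"dy": 0.9,"dz": 0,"rx": 0,"ry": 0,"rz": -1},{"dx": 0.46,"dy": 0.9,"dz": 0,"rx": 0,"ry": 0,"rz": -1},{"dx": 0.46,"dy": 0.9,"dz": 0,"rx": 0,"ry": 0,"rz": -1},{"dx": 0.46,"dy": 0.9,"dz": 0,"rx": 0,"ry": 0,"rz": -1}]' --gripper 0.2

```text
time: 20.5
tcp_pos: [501.6, -130.3, 284.1]
ee_rot: [-0.001, 0.84, 0.543, -0.001]
force: [1.3, -0.5, 0.1]
width: 51.1
```

Request:
step_arm --deltas '[{"dx": 0.46,"dy": 0.9,"dz": 0,"rx": 0,"ry": 0,"rz": -1},{"dx": 0.46,"dy": 0.9,"dz": 0,"rx": 0,"ry": 0,"rz": -1},{"dx": 0.46,"dy": 0.9,"dz": 0,"rx": 0,"ry": 0,"rz": -1},{"dx": 0.46,"dy": 0.9,"dz": 0,"rx": 0,"ry": 0,"rz": -1},{"dx": 0,"dy": 0,"dz": -0.6,"rx": 0,"ry": 0,"rz": -1}]'

```text
time: 20.92
tcp_pos: [579.6, 22.4, 264.3]
ee_rot: [-0.002, 0.949, 0.315, 0.005]
force: [0.6, 1.7, -0.3]
width: 51.4
```

Request:
step_arm --deltas '[{"dx": 0,"dy": 0,"dz": -0.8,"rx": 0,"ry": 0,"rz": -1},{"dx": 0,"dy": 0,"dz": -0.8,"rx": 0,"ry": 0,"rz": -1},{"dx": 0,"dy": 0,"dz": -0.8,"rx": 0,"ry": 0,"rz": -1},{"dx": 0,"dy": 0,"dz": -0.8,"rx": 0,"ry": 0,"rz": -1},{"dx": 0,"dy": 0,"dz": -0.5,"rx": 0,"ry": 0,"rz": -1}]'

```text
time: 21.33
tcp_pos: [571.7, 10.7, 108.7]
ee_rot: [0.0, 0.999, 0.052, -0.004]
force: [-0.9, -0.0, -0.4]
width: 51.1
```

Request:
step_arm --deltas '[{"dx": 0,"dy": 0,"dz": 0,"rx": 0,"ry": 0,"rz": -0.17},{"dx": 0,"dy": 0,"dz": 0,"rx": 0,"ry": 0,"rz": 0},{"dx": 0,"dy": 0,"dz": 0,"rx": 0,"ry": 0,"rz": 0}]'

```text
time: 21.58
tcp_pos: [575.8, 11.2, 114.5]
ee_rot: [-0.0, 0.999, 0.047, 0.001]
force: [0.5, 0.3, 1.0]
width: 51.0
```

```bash
cat > carts.py <<'E'
from h import *
def carts(heights=((46,(450,720)),)):
    im,c=cap('wrist'); 
    b=[cen(x) for x in blobs(im,'orange',None,60)]
    return [(p.round().tolist(),ray(c,p,46).round(1)[:2].tolist(),ray(c,p,32).round(1)[:2].tolist()) for p in b]
E
python3 - <<'E'
from carts import *
st(); [print(x) for x in carts()]
E
```

```text
{'time': 21.583, 'tcp_pos': [575.788, 11.161, 114.501], 'ee_rot': [-0.0, 0.999, 0.047, 0.001], 'force': [0.483, 0.283, 0.995], 'width': 51.038, 'joint_positions': [0.112, 0.408, -0.258, 1.846, 0.129, 0.903, -1.682]}
([191.0, 171.0], [623.7, 86.1], [621.5, 90.9])
([311.0, 185.0], [622.2, 19.4], [619.9, 19.5])
([311.0, 326.0], [532.6, 11.7], [523.9, 11.2])
([325.0, 398.0], [477.6, -2.9], [465.0, -4.4])
([207.0, 315.0], [534.8, 77.5], [526.2, 81.7])
([630.0, 255.0], [598.4, -172.5], [594.4, -186.1])
```

Request:
step_arm --deltas '[{"dx": 0.04,"dy": 0.11,"dz": -0.5,"rx": 0,"ry": 0,"rz": -0.08},{"dx": 0,"dy": 0,"dz": -0.5,"rx": 0,"ry": 0,"rz": 0},{"dx": 0,"dy": 0,"dz": -0.4,"rx": 0,"ry": 0,"rz": 0},{"dx": 0,"dy": 0,"dz": -0.28,"rx": 0,"ry": 0,"rz": 0},{"dx": 0,"dy": 0,"dz": 0,"rx": 0,"ry": 0,"rz": 0}]'

```text
time: 22.05
tcp_pos: [576.0, 15.2, 45.6]
ee_rot: [0.0, 0.999, 0.042, -0.001]
force: [-0.0, 0.2, -0.1]
width: 51.1
```

Request:
step_arm --deltas '[{"dx": 0,"dy": 0,"dz": 0,"rx": 0,"ry": 0,"rz": 0},{"dx": 0,"dy": 0,"dz": 0,"rx": 0,"ry": 0,"rz": 0},{"dx": 0,"dy": 0,"dz": 0,"rx": 0,"ry": 0,"rz": 0},{"dx": 0,"dy": 0,"dz": 0,"rx": 0,"ry": 0,"rz": 0},{"dx": 0,"dy": 0,"dz": 0,"rx": 0,"ry": 0,"rz": 0}]' --gripper -1

```text
time: 22.47
tcp_pos: [578.1, 15.4, 48.2]
ee_rot: [0.0, 0.999, 0.042, 0.002]
force: [-1.0, 0.4, 5.8]
width: 30.1
```

Request:
step_arm --deltas '[{"dx": 0,"dy": 0,"dz": 0.3,"rx": 0,"ry": 0,"rz": 0},{"dx": 0,"dy": 0,"dz": 0.7,"rx": 0,"ry": 0,"rz": 0},{"dx": 0,"dy": 0,"dz": 1,"rx": 0,"ry": 0,"rz": 0},{"dx": 0,"dy": 0,"dz": 1,"rx": 0,"ry": 0,"rz": 0},{"dx": 0,"dy": 0,"dz": 1,"rx": 0,"ry": 0,"rz": 0}]'

```text
time: 22.88
tcp_pos: [575.9, 15.4, 208.6]
ee_rot: [0.0, 0.999, 0.042, -0.0]
force: [1.3, 0.2, -0.8]
width: 30.4
```

Request:
step_arm --deltas '[{"dx": 0,"dy": 0,"dz": 1,"rx": 0,"ry": 0,"rz": 0},{"dx": 0,"dy": 0,"dz": 1,"rx": 0,"ry": 0,"rz": 0},{"dx": -0.45,"dy": -0.9,"dz": 0,"rx": 0,"ry": 0,"rz": 1},{"dx": -0.45,"dy": -0.9,"dz": 0,"rx": 0,"ry": 0,"rz": 1},{"dx": -0.45,"dy": -0.9,"dz": 0,"rx": 0,"ry": 0,"rz": 1}]'

```text
time: 23.3
tcp_pos: [522.1, -93.1, 288.0]
ee_rot: [0.001, 0.98, 0.201, 0.001]
force: [0.6, -1.2, -2.2]
width: 30.3
```

Request:
step_arm --deltas '[{"dx": -0.45,"dy": -0.9,"dz": 0,"rx": 0,"ry": 0,"rz": 1},{"dx": -0.45,"dy": -0.9,"dz": 0,"rx": 0,"ry": 0,"rz": 1},{"dx": -0.45,"dy": -0.9,"dz": 0,"rx": 0,"ry": 0,"rz": 1},{"dx": -0.45,"dy": -0.9,"dz": 0,"rx": 0,"ry": 0,"rz": 1},{"dx": -0.45,"dy": -0.9,"dz": 0,"rx": 0,"ry": 0,"rz": 1}]'

```text
time: 23.72
tcp_pos: [432.7, -271.1, 287.2]
ee_rot: [0.0, 0.896, 0.443, 0.0]
force: [0.2, -1.1, -1.5]
width: 30.1
```

Request:
step_arm --deltas '[{"dx": -0.45,"dy": -0.88,"dz": 0,"rx": 0,"ry": 0,"rz": 1},{"dx": -0.1,"dy": 0,"dz": 0,"rx": 0,"ry": 0,"rz": 1},{"dx": 0,"dy": 0,"dz": 0,"rx": 0,"ry": 0,"rz": 1},{"dx": 0,"dy": 0,"dz": 0,"rx": 0,"ry": 0,"rz": 1},{"dx": 0,"dy": 0,"dz": 0,"rx": 0,"ry": 0,"rz": 1}]'

```text
time: 24.13
tcp_pos: [411.7, -304.9, 286.9]
ee_rot: [-0.0, 0.752, 0.66, 0.0]
force: [0.9, 0.9, -1.1]
width: 30.5
```

Request:
step_arm --deltas '[{"dx": 0,"dy": 0,"dz": 0,"rx": 0,"ry": 0,"rz": 1},{"dx": 0,"dy": 0,"dz": 0,"rx": 0,"ry": 0,"rz": 0.17},{"dx": 0,"dy": 0,"dz": 0,"rx": 0,"ry": 0,"rz": 0},{"dx": 0,"dy": 0,"dz": 0,"rx": 0,"ry": 0,"rz": 0}]'

```text
time: 24.47
tcp_pos: [412.2, -304.8, 286.8]
ee_rot: [0.0, 0.712, 0.702, 0.0]
force: [-0.7, -0.7, -1.4]
width: 30.4
```

Run:
```python
from h import *
st(); im,c=cap('wrist','w7')
for x in blobs(im,'orange',(200,100,450,480),150): print(cv2.minAreaRect(x))
```

```text
{'time': 24.467, 'tcp_pos': [412.192, -304.795, 286.751], 'ee_rot': [0.0, 0.712, 0.702, 0.0], 'force': [-0.658, -0.691, -1.379], 'width': 30.439, 'joint_positions': [0.681, 0.124, -0.14, 1.799, 0.018, 1.219, 0.521]}
((319.0, 222.0), (44.0, 88.0), 90.0)
((317.47955322265625, 409.889404296875), (69.36014556884766, 28.791004180908203), 0.8425242304801941)
```

Request:
step_arm --deltas '[{"dx": 0,"dy": -0.08,"dz": 0,"rx": 0,"ry": 0,"rz": 1},{"dx": 0,"dy": 0,"dz": -0.5,"rx": 0,"ry": 0,"rz": 0.04},{"dx": 0,"dy": 0,"dz": -0.5,"rx": 0,"ry": 0,"rz": 0},{"dx": 0,"dy": 0,"dz": -0.4,"rx": 0,"ry": 0,"rz": 0},{"dx": 0,"dy": 0,"dz": -0.28,"rx": 0,"ry": 0,"rz": 0}]'

```text
time: 24.93
tcp_pos: [411.8, -307.7, 217.9]
ee_rot: [-0.001, 0.672, 0.74, -0.0]
force: [0.3, 0.9, -0.3]
width: 30.1
```

Request:
step_arm --deltas '[{"dx": 0,"dy": 0,"dz": 0,"rx": 0,"ry": 0,"rz": 0},{"dx": 0,"dy": 0,"dz": 0,"rx": 0,"ry": 0,"rz": 0},{"dx": 0,"dy": 0,"dz": 0,"rx": 0,"ry": 0,"rz": 0}]'

```text
time: 25.18
tcp_pos: [412.7, -308.5, 220.2]
ee_rot: [0.001, 0.672, 0.74, 0.0]
force: [-0.1, 0.4, -1.4]
width: 30.3
```

Request:
step_arm --deltas '[{"dx": 0,"dy": 0,"dz": 0,"rx": 0,"ry": 0,"rz": 0},{"dx": 0,"dy": 0,"dz": 0,"rx": 0,"ry": 0,"rz": 0},{"dx": 0,"dy": 0,"dz": 0,"rx": 0,"ry": 0,"rz": 0},{"dx": 0,"dy": 0,"dz": 0,"rx": 0,"ry": 0,"rz": 0},{"dx": 0,"dy": 0,"dz": 0,"rx": 0,"ry": 0,"rz": 0}]' --gripper 0.3

```text
time: 25.6
tcp_pos: [412.7, -308.3, 219.8]
ee_rot: [0.001, 0.672, 0.741, 0.0]
force: [-0.1, 0.0, -0.0]
width: 55.6
```

Request:
step_arm --deltas '[{"dx": 0,"dy": 0,"dz": 0.5,"rx": 0,"ry": 0,"rz": 0},{"dx": 0,"dy": 0,"dz": 1,"rx": 0,"ry": 0,"rz": 0},{"dx": 0,"dy": 0,"dz": 0.2,"rx": 0,"ry": 0,"rz": 0},{"dx": 0,"dy": 0,"dz": 0,"rx": 0,"ry": 0,"rz": 0}]'

```text
time: 25.93
tcp_pos: [414.4, -309.4, 291.2]
ee_rot: [0.004, 0.672, 0.74, 0.001]
force: [0.2, -0.7, 0.3]
width: 55.6
```

Run:
```python
from h import *
st(); im,c=cap('wrist','w8')
for x in blobs(im,'orange',(200,100,450,480),60): print(cv2.minAreaRect(x))
im0=cv2.imread('pics/w6.png')[:,:,::-1].copy()
for x in blobs(im0,'orange',(200,100,450,480),60): print('ref',cv2.minAreaRect(x))
```

```text
{'time': 25.933, 'tcp_pos': [414.399, -309.388, 291.181], 'ee_rot': [0.004, 0.672, 0.74, 0.001], 'force': [0.157, -0.726, 0.294], 'width': 55.599, 'joint_positions': [0.691, 0.125, -0.146, 1.789, 0.02, 1.221, 0.636]}
((284.0007019042969, 240.51849365234375), (171.28997802734375, 7.217274188995361), 87.87889862060547)
ref ((284.4024963378906, 241.96530151367188), (172.29568481445312, 7.263860702514648), 87.79740142822266)
```

Flap looks identical to the closed reference; on to the third one.

Request:
step_arm --deltas '[{"dx": 0.38,"dy": 0.88,"dz": 0,"rx": 0,"ry": 0,"rz": -1},{"dx": 0.38,"dy": 0.88,"dz": 0,"rx": 0,"ry": 0,"rz": -1},{"dx": 0.38,"dy": 0.88,"dz": 0,"rx": 0,"ry": 0,"rz": -1},{"dx": 0.38,"dy": 0.88,"dz": 0,"rx": 0,"ry": 0,"rz": -1},{"dx": 0.38,"dy": 0.88,"dz": 0,"rx": 0,"ry": 0,"rz": -1}]' --gripper 0.2

```text
time: 26.4
tcp_pos: [487.7, -131.0, 286.0]
ee_rot: [-0.001, 0.842, 0.54, -0.001]
force: [0.8, 0.0, -0.2]
width: 51.4
```

Request:
step_arm --deltas '[{"dx": 0.38,"dy": 0.88,"dz": 0,"rx": 0,"ry": 0,"rz": -1},{"dx": 0.38,"dy": 0.88,"dz": 0,"rx": 0,"ry": 0,"rz": -1},{"dx": 0.38,"dy": 0.88,"dz": 0,"rx": 0,"ry": 0,"rz": -1},{"dx": 0.38,"dy": 0.88,"dz": 0,"rx": 0,"ry": 0,"rz": -1},{"dx": 0.38,"dy": 0.88,"dz": 0,"rx": 0,"ry": 0,"rz": -1}]'

```text
time: 26.82
tcp_pos: [563.7, 44.6, 285.8]
ee_rot: [-0.0, 0.953, 0.304, -0.001]
force: [1.4, 0.7, 0.8]
width: 51.1
```

Request:
step_arm --deltas '[{"dx": 0.38,"dy": 0.88,"dz": 0,"rx": 0,"ry": 0,"rz": -1},{"dx": 0,"dy": 0,"dz": -0.8,"rx": 0,"ry": 0,"rz": -1},{"dx": 0,"dy": 0,"dz": -1,"rx": 0,"ry": 0,"rz": -1},{"dx": 0,"dy": 0,"dz": -1,"rx": 0,"ry": 0,"rz": -0.5},{"dx": 0,"dy": 0,"dz": -1,"rx": 0,"ry": 0,"rz": 0}]'

```text
time: 27.23
tcp_pos: [578.2, 78.4, 132.5]
ee_rot: [0.0, 0.992, 0.127, -0.001]
force: [0.5, -0.4, -0.1]
width: 51.5
```

Request:
step_arm --deltas '[{"dx": 0,"dy": 0,"dz": -0.5,"rx": 0,"ry": 0,"rz": 0},{"dx": 0,"dy": 0,"dz": 0,"rx": 0,"ry": 0,"rz": 0},{"dx": 0,"dy": 0,"dz": 0,"rx": 0,"ry": 0,"rz": 0},{"dx": 0,"dy": 0,"dz": 0,"rx": 0,"ry": 0,"rz": 0}]'

```text
time: 27.57
tcp_pos: [580.2, 78.5, 116.4]
ee_rot: [-0.0, 0.992, 0.128, 0.001]
force: [0.1, -0.0, 0.8]
width: 51.3
```

Run:
```python
from carts import *
st(); [print(x) for x in carts()]
```

```text
{'time': 27.567, 'tcp_pos': [580.179, 78.529, 116.45], 'ee_rot': [-0.0, 0.992, 0.128, 0.001], 'force': [0.067, -0.028, 0.776], 'width': 51.266, 'joint_positions': [0.034, 0.424, -0.306, 1.821, 0.157, 0.918, -1.657]}
([324.0, 190.0], [623.5, 86.8], [621.2, 86.0])
([309.0, 329.0], [534.6, 72.9], [526.0, 71.1])
([376.0, 416.0], [477.6, 10.0], [465.0, 3.7])
```

Request:
step_arm --deltas '[{"dx": -0.02,"dy": 0.03,"dz": 0,"rx": 0,"ry": 0,"rz": -0.97},{"dx": 0,"dy": 0,"dz": -0.5,"rx": 0,"ry": 0,"rz": 0},{"dx": 0,"dy": 0,"dz": -0.5,"rx": 0,"ry": 0,"rz": 0},{"dx": 0,"dy": 0,"dz": -0.4,"rx": 0,"ry": 0,"rz": 0},{"dx": 0,"dy": 0,"dz": -0.35,"rx": 0,"ry": 0,"rz": 0}]'

```text
time: 28.03
tcp_pos: [579.9, 79.6, 46.6]
ee_rot: [-0.0, 0.997, 0.077, 0.002]
force: [-0.4, 0.0, 0.0]
width: 51.3
```

Request:
step_arm --deltas '[{"dx": 0,"dy": 0,"dz": 0,"rx": 0,"ry": 0,"rz": 0},{"dx": 0,"dy": 0,"dz": 0,"rx": 0,"ry": 0,"rz": 0}]'

```text
time: 28.2
tcp_pos: [579.3, 79.5, 46.6]
ee_rot: [-0.0, 0.997, 0.077, 0.001]
force: [-0.8, -0.2, 0.1]
width: 51.1
```

Request:
step_arm --deltas '[{"dx": 0,"dy": 0,"dz": 0,"rx": 0,"ry": 0,"rz": 0},{"dx": 0,"dy": 0,"dz": 0,"rx": 0,"ry": 0,"rz": 0},{"dx": 0,"dy": 0,"dz": 0,"rx": 0,"ry": 0,"rz": 0},{"dx": 0,"dy": 0,"dz": 0,"rx": 0,"ry": 0,"rz": 0},{"dx": 0,"dy": 0,"dz": 0,"rx": 0,"ry": 0,"rz": 0}]' --gripper -1

```text
time: 28.62
tcp_pos: [580.2, 79.7, 47.7]
ee_rot: [-0.0, 0.997, 0.077, 0.002]
force: [-0.7, -0.0, 5.9]
width: 30.9
```

Request:
step_arm --deltas '[{"dx": 0,"dy": 0,"dz": 0.3,"rx": 0,"ry": 0,"rz": 0},{"dx": 0,"dy": 0,"dz": 0.7,"rx": 0,"ry": 0,"rz": 0},{"dx": 0,"dy": 0,"dz": 1,"rx": 0,"ry": 0,"rz": 0},{"dx": 0,"dy": 0,"dz": 1,"rx": 0,"ry": 0,"rz": 0},{"dx": 0,"dy": 0,"dz": 1,"rx": 0,"ry": 0,"rz": 0}]'

```text
time: 29.03
tcp_pos: [577.7, 79.4, 207.7]
ee_rot: [0.0, 0.997, 0.077, -0.0]
force: [1.0, 0.3, -1.5]
width: 29.9
```

Request:
step_arm --deltas '[{"dx": 0,"dy": 0,"dz": 1,"rx": 0,"ry": 0,"rz": 0},{"dx": 0,"dy": 0,"dz": 1,"rx": 0,"ry": 0,"rz": 0},{"dx": -0.38,"dy": -0.88,"dz": 0,"rx": 0,"ry": 0,"rz": 1},{"dx": -0.38,"dy": -0.88,"dz": 0,"rx": 0,"ry": 0,"rz": 1},{"dx": -0.38,"dy": -0.88,"dz": 0,"rx": 0,"ry": 0,"rz": 1}]'

```text
time: 29.45
tcp_pos: [532.2, -26.7, 287.1]
ee_rot: [0.001, 0.972, 0.236, 0.001]
force: [0.5, -1.6, -2.8]
width: 30.5
```

Request:
step_arm --deltas '[{"dx": -0.38,"dy": -0.88,"dz": 0,"rx": 0,"ry": 0,"rz": 1},{"dx": -0.38,"dy": -0.88,"dz": 0,"rx": 0,"ry": 0,"rz": 1},{"dx": -0.38,"dy": -0.88,"dz": 0,"rx": 0,"ry": 0,"rz": 1},{"dx": -0.38,"dy": -0.88,"dz": 0,"rx": 0,"ry": 0,"rz": 1},{"dx": -0.38,"dy": -0.88,"dz": 0,"rx": 0,"ry": 0,"rz": 1}]'

```text
time: 29.87
tcp_pos: [455.6, -202.9, 286.3]
ee_rot: [0.0, 0.878, 0.478, 0.0]
force: [0.4, -0.4, -2.3]
width: 30.4
```

Request:
step_arm --deltas '[{"dx": -0.38,"dy": -0.88,"dz": 0,"rx": 0,"ry": 0,"rz": 1},{"dx": -0.38,"dy": -0.88,"dz": 0,"rx": 0,"ry": 0,"rz": 1},{"dx": -0.38,"dy": -0.88,"dz": 0,"rx": 0,"ry": 0,"rz": 1},{"dx": 0,"dy": 0,"dz": 0,"rx": 0,"ry": 0,"rz": 1},{"dx": 0,"dy": 0,"dz": 0,"rx": 0,"ry": 0,"rz": 1}]'

```text
time: 30.28
tcp_pos: [409.3, -309.7, 285.9]
ee_rot: [0.0, 0.727, 0.686, -0.0]
force: [0.7, 1.0, -1.9]
width: 30.1
```

Request:
step_arm --deltas '[{"dx": 0,"dy": 0,"dz": 0,"rx": 0,"ry": 0,"rz": 1},{"dx": 0,"dy": 0,"dz": 0,"rx": 0,"ry": 0,"rz": 0.4},{"dx": 0,"dy": 0,"dz": 0,"rx": 0,"ry": 0,"rz": 0},{"dx": 0,"dy": 0,"dz": 0,"rx": 0,"ry": 0,"rz": 0}]'

```text
time: 30.62
tcp_pos: [411.3, -306.8, 285.8]
ee_rot: [0.0, 0.675, 0.738, 0.0]
force: [-0.3, 0.1, -1.9]
width: 30.5
```

Run:
```python
from h import *
st(); im,c=cap('wrist','w9')
for x in blobs(im,'orange',(200,100,450,480),150): print(cv2.minAreaRect(x))
```

```text
{'time': 30.617, 'tcp_pos': [411.326, -306.848, 285.845], 'ee_rot': [0.0, 0.675, 0.738, 0.0], 'force': [-0.302, 0.124, -1.864], 'width': 30.452, 'joint_positions': [0.669, 0.125, -0.123, 1.8, 0.016, 1.217, 0.63]}
((317.9999694824219, 221.0), (85.99998474121094, 39.99999237060547), -0.0)
((318.100341796875, 411.822021484375), (28.673370361328125, 70.19828796386719), 89.157470703125)
```

Request:
step_arm --deltas '[{"dx": 0.02,"dy": -0.04,"dz": -0.5,"rx": 0,"ry": 0,"rz": 0},{"dx": 0,"dy": 0,"dz": -0.5,"rx": 0,"ry": 0,"rz": 0},{"dx": 0,"dy": 0,"dz": -0.4,"rx": 0,"ry": 0,"rz": 0},{"dx": 0,"dy": 0,"dz": -0.28,"rx": 0,"ry": 0,"rz": 0},{"dx": 0,"dy": 0,"dz": 0,"rx": 0,"ry": 0,"rz": 0}]'

```text
time: 31.08
tcp_pos: [410.8, -307.7, 215.9]
ee_rot: [-0.002, 0.675, 0.738, -0.0]
force: [-1.9, 0.2, -1.5]
width: 30.2
```

Request:
step_arm --deltas '[{"dx": 0,"dy": 0,"dz": 0,"rx": 0,"ry": 0,"rz": 0},{"dx": 0,"dy": 0,"dz": 0,"rx": 0,"ry": 0,"rz": 0}]'

```text
time: 31.25
tcp_pos: [412.6, -309.0, 219.1]
ee_rot: [0.001, 0.675, 0.738, -0.0]
force: [-0.4, 0.7, -0.9]
width: 30.5
```

Request:
step_arm --deltas '[{"dx": 0,"dy": 0,"dz": 0,"rx": 0,"ry": 0,"rz": 0},{"dx": 0,"dy": 0,"dz": 0,"rx": 0,"ry": 0,"rz": 0},{"dx": 0,"dy": 0,"dz": 0,"rx": 0,"ry": 0,"rz": 0},{"dx": 0,"dy": 0,"dz": 0,"rx": 0,"ry": 0,"rz": 0},{"dx": 0,"dy": 0,"dz": 0,"rx": 0,"ry": 0,"rz": 0}]' --gripper 0.3

```text
time: 31.67
tcp_pos: [412.8, -308.8, 218.7]
ee_rot: [0.001, 0.675, 0.738, 0.0]
force: [-0.4, 0.2, 1.0]
width: 55.6
```

Request:
step_arm --deltas '[{"dx": 0,"dy": 0,"dz": 0.5,"rx": 0,"ry": 0,"rz": 0},{"dx": 0,"dy": 0,"dz": 1,"rx": 0,"ry": 0,"rz": 0},{"dx": 0,"dy": 0,"dz": 0.2,"rx": 0,"ry": 0,"rz": 0},{"dx": 0,"dy": 0,"dz": 0,"rx": 0,"ry": 0,"rz": 0}]'

```text
time: 32.0
tcp_pos: [414.4, -309.9, 290.0]
ee_rot: [0.004, 0.675, 0.738, 0.001]
force: [0.3, -0.1, 0.5]
width: 55.5
```

Run:
```python
from h import *
st(); im,c=cap('wrist','w10')
for x in blobs(im,'orange',(200,100,450,480),60): print(cv2.minAreaRect(x))
```

```text
{'time': 32.0, 'tcp_pos': [414.433, -309.918, 289.984], 'ee_rot': [0.004, 0.675, 0.738, 0.001], 'force': [0.293, -0.064, 0.477], 'width': 55.505, 'joint_positions': [0.67, 0.126, -0.122, 1.79, 0.017, 1.219, 0.633]}
((283.72576904296875, 240.96701049804688), (172.3674774169922, 7.265225887298584), 87.39744567871094)
```

Request:
step_arm --deltas '[{"dx": 0,"dy": 0.9,"dz": 0,"rx": 0,"ry": 0,"rz": -1},{"dx": 0,"dy": 0.9,"dz": 0,"rx": 0,"ry": 0,"rz": -1},{"dx": 0.05,"dy": 0.9,"dz": 0,"rx": 0,"ry": 0,"rz": -1},{"dx": 0.05,"dy": 0.9,"dz": 0,"rx": 0,"ry": 0,"rz": -1},{"dx": 0.05,"dy": 0.9,"dz": 0,"rx": 0,"ry": 0,"rz": -1}]'

```text
time: 32.47
tcp_pos: [417.3, -126.9, 284.7]
ee_rot: [-0.001, 0.844, 0.536, -0.001]
force: [1.1, 0.1, -0.0]
width: 55.7
```

Request:
step_arm --deltas '[{"dx": 0.05,"dy": 0.9,"dz": 0,"rx": 0,"ry": 0,"rz": -1},{"dx": 0,"dy": 0.9,"dz": 0,"rx": 0,"ry": 0,"rz": -1},{"dx": 0,"dy": 0.9,"dz": 0,"rx": 0,"ry": 0,"rz": -1},{"dx": 0,"dy": 0.2,"dz": -0.5,"rx": 0,"ry": 0,"rz": -1},{"dx": 0,"dy": 0,"dz": -0.8,"rx": 0,"ry": 0,"rz": -1}]'

```text
time: 32.88
tcp_pos: [422.3, -9.3, 235.4]
ee_rot: [0.001, 0.953, 0.303, 0.003]
force: [1.2, -0.7, -1.1]
width: 55.6
```

Request:
step_arm --deltas '[{"dx": 0,"dy": 0,"dz": -0.8,"rx": 0,"ry": 0,"rz": -1},{"dx": 0,"dy": 0,"dz": -0.8,"rx": 0,"ry": 0,"rz": -1},{"dx": 0,"dy": 0,"dz": -0.8,"rx": 0,"ry": 0,"rz": -1},{"dx": 0,"dy": 0,"dz": -0.4,"rx": 0,"ry": 0,"rz": -1},{"dx": 0,"dy": 0,"dz": 0,"rx": 0,"ry": 0,"rz": -0.28}]'

```text
time: 33.3
tcp_pos: [415.7, -13.0, 117.3]
ee_rot: [-0.001, 0.997, 0.081, -0.005]
force: [1.0, 0.1, -0.1]
width: 55.5
```

Request:
step_arm --deltas '[{"dx": 0,"dy": 0,"dz": 0,"rx": 0,"ry": 0,"rz": 0},{"dx": 0,"dy": 0,"dz": 0,"rx": 0,"ry": 0,"rz": 0},{"dx": 0,"dy": 0,"dz": 0,"rx": 0,"ry": 0,"rz": 0}]'

```text
time: 33.55
tcp_pos: [420.5, -13.0, 122.3]
ee_rot: [0.0, 0.997, 0.083, 0.0]
force: [1.1, 0.1, 1.1]
width: 55.6
```

Run:
```python
from carts import *
st(); [print(x) for x in carts()]
```

```text
{'time': 33.55, 'tcp_pos': [420.526, -12.973, 122.258], 'ee_rot': [0.0, 0.997, 0.083, 0.0], 'force': [1.135, 0.097, 1.124], 'width': 55.619, 'joint_positions': [0.305, 0.153, -0.406, 2.182, 0.083, 0.82, -1.557]}
([317.0, 182.0], [467.2, -4.3], [465.0, -4.6])
([317.0, 312.0], [383.9, -18.1], [376.0, -19.4])
```

Request:
step_arm --deltas '[{"dx": 0,"dy": 0.02,"dz": -0.7,"rx": 0,"ry": 0,"rz": 0},{"dx": 0,"dy": 0,"dz": -0.6,"rx": 0,"ry": 0,"rz": 0},{"dx": 0,"dy": 0,"dz": -0.5,"rx": 0,"ry": 0,"rz": 0},{"dx": 0,"dy": 0,"dz": -0.3,"rx": 0,"ry": 0,"rz": 0},{"dx": 0,"dy": 0,"dz": -0.13,"rx": 0,"ry": 0,"rz": 0}]'

```text
time: 34.02
tcp_pos: [419.6, -12.2, 31.8]
ee_rot: [-0.0, 0.997, 0.083, -0.001]
force: [0.0, 0.2, 0.1]
width: 55.7
```

Request:
step_arm --deltas '[{"dx": 0,"dy": 0,"dz": 0,"rx": 0,"ry": 0,"rz": 0},{"dx": 0,"dy": 0,"dz": 0,"rx": 0,"ry": 0,"rz": 0}]'

```text
time: 34.18
tcp_pos: [421.1, -12.2, 33.5]
ee_rot: [0.0, 0.997, 0.083, 0.001]
force: [-0.2, 0.6, 0.4]
width: 55.6
```

Request:
step_arm --deltas '[{"dx": 0,"dy": 0,"dz": 0,"rx": 0,"ry": 0,"rz": 0},{"dx": 0,"dy": 0,"dz": 0,"rx": 0,"ry": 0,"rz": 0},{"dx": 0,"dy": 0,"dz": 0,"rx": 0,"ry": 0,"rz": 0},{"dx": 0,"dy": 0,"dz": 0,"rx": 0,"ry": 0,"rz": 0},{"dx": 0,"dy": 0,"dz": 0,"rx": 0,"ry": 0,"rz": 0}]' --gripper -1

```text
time: 34.6
tcp_pos: [421.5, -12.3, 34.2]
ee_rot: [0.0, 0.997, 0.083, 0.001]
force: [-1.2, 0.2, 5.5]
width: 30.6
```

Request:
step_arm --deltas '[{"dx": 0,"dy": 0,"dz": 0.3,"rx": 0,"ry": 0,"rz": 0},{"dx": 0,"dy": 0,"dz": 0.7,"rx": 0,"ry": 0,"rz": 0},{"dx": 0,"dy": 0,"dz": 1,"rx": 0,"ry": 0,"rz": 0},{"dx": 0,"dy": 0,"dz": 1,"rx": 0,"ry": 0,"rz": 0},{"dx": 0,"dy": 0,"dz": 1,"rx": 0,"ry": 0,"rz": 0}]'

```text
time: 35.02
tcp_pos: [419.7, -12.1, 195.1]
ee_rot: [0.0, 0.997, 0.083, 0.0]
force: [1.6, -0.5, -1.5]
width: 30.0
```

Request:
step_arm --deltas '[{"dx": 0,"dy": 0,"dz": 1,"rx": 0,"ry": 0,"rz": 0},{"dx": 0,"dy": 0,"dz": 1,"rx": 0,"ry": 0,"rz": 0},{"dx": 0,"dy": 0,"dz": 0.3,"rx": 0,"ry": 0,"rz": 1},{"dx": 0,"dy": -0.5,"dz": 0,"rx": 0,"ry": 0,"rz": 1},{"dx": 0,"dy": -0.9,"dz": 0,"rx": 0,"ry": 0,"rz": 1}]'

```text
time: 35.43
tcp_pos: [421.5, -64.8, 287.4]
ee_rot: [0.001, 0.97, 0.244, 0.003]
force: [1.7, -1.3, -2.4]
width: 30.3
```

Request:
step_arm --deltas '[{"dx": 0,"dy": -0.9,"dz": 0,"rx": 0,"ry": 0,"rz": 1},{"dx": 0,"dy": -0.9,"dz": 0,"rx": 0,"ry": 0,"rz": 1},{"dx": -0.05,"dy": -0.9,"dz": 0,"rx": 0,"ry": 0,"rz": 1},{"dx": -0.05,"dy": -0.9,"dz": 0,"rx": 0,"ry": 0,"rz": 1},{"dx": -0.05,"dy": -0.9,"dz": 0,"rx": 0,"ry": 0,"rz": 1}]'

```text
time: 35.85
tcp_pos: [413.7, -249.5, 285.5]
ee_rot: [0.0, 0.875, 0.483, 0.0]
force: [1.0, 0.7, -1.7]
width: 30.5
```

Request:
step_arm --deltas '[{"dx": -0.05,"dy": -0.9,"dz": 0,"rx": 0,"ry": 0,"rz": 1},{"dx": 0,"dy": -0.6,"dz": 0,"rx": 0,"ry": 0,"rz": 1},{"dx": 0,"dy": 0,"dz": 0,"rx": 0,"ry": 0,"rz": 1},{"dx": 0,"dy": 0,"dz": 0,"rx": 0,"ry": 0,"rz": 1},{"dx": 0,"dy": 0,"dz": 0,"rx": 0,"ry": 0,"rz": 1}]'

```text
time: 36.27
tcp_pos: [411.9, -308.4, 285.1]
ee_rot: [-0.0, 0.721, 0.693, 0.0]
force: [-0.5, 0.2, -2.0]
width: 30.3
```

Request:
step_arm --deltas '[{"dx": 0,"dy": 0,"dz": 0,"rx": 0,"ry": 0,"rz": 1},{"dx": 0,"dy": 0,"dz": 0,"rx": 0,"ry": 0,"rz": 0.3},{"dx": 0,"dy": 0,"dz": 0,"rx": 0,"ry": 0,"rz": 0},{"dx": 0,"dy": 0,"dz": 0,"rx": 0,"ry": 0,"rz": 0}]'

```text
time: 36.6
tcp_pos: [412.2, -307.9, 285.2]
ee_rot: [0.0, 0.674, 0.739, 0.0]
force: [-0.2, -0.0, -1.1]
width: 30.4
```

Run:
```python
from h import *
st(); im,c=cap('wrist','w11')
for x in blobs(im,'orange',(200,100,450,480),150): print(cv2.minAreaRect(x))
```

```text
{'time': 36.6, 'tcp_pos': [412.153, -307.911, 285.216], 'ee_rot': [0.0, 0.674, 0.739, 0.0], 'force': [-0.239, -0.036, -1.146], 'width': 30.367, 'joint_positions': [0.683, 0.128, -0.138, 1.798, 0.019, 1.216, 0.632]}
((317.9999694824219, 220.0), (85.99998474121094, 39.99999237060547), -0.0)
((317.6217041015625, 409.8967590332031), (28.794078826904297, 69.18114471435547), 89.16968536376953)
```

Request:
step_arm --deltas '[{"dx": 0,"dy": 0,"dz": -0.5,"rx": 0,"ry": 0,"rz": 0},{"dx": 0,"dy": 0,"dz": -0.5,"rx": 0,"ry": 0,"rz": 0},{"dx": 0,"dy": 0,"dz": -0.4,"rx": 0,"ry": 0,"rz": 0},{"dx": 0,"dy": 0,"dz": -0.27,"rx": 0,"ry": 0,"rz": 0},{"dx": 0,"dy": 0,"dz": 0,"rx": 0,"ry": 0,"rz": 0}]'

```text
time: 37.07
tcp_pos: [410.8, -307.1, 215.9]
ee_rot: [-0.002, 0.674, 0.739, -0.0]
force: [-1.3, -0.4, -1.1]
width: 30.5
```

Request:
step_arm --deltas '[{"dx": 0,"dy": 0,"dz": 0,"rx": 0,"ry": 0,"rz": 0},{"dx": 0,"dy": 0,"dz": 0,"rx": 0,"ry": 0,"rz": 0}]'

```text
time: 37.23
tcp_pos: [412.7, -308.4, 219.1]
ee_rot: [0.001, 0.674, 0.739, 0.0]
force: [-0.7, -0.0, -1.1]
width: 30.1
```

Request:
step_arm --deltas '[{"dx": 0,"dy": 0,"dz": 0,"rx": 0,"ry": 0,"rz": 0},{"dx": 0,"dy": 0,"dz": 0,"rx": 0,"ry": 0,"rz": 0},{"dx": 0,"dy": 0,"dz": 0,"rx": 0,"ry": 0,"rz": 0},{"dx": 0,"dy": 0,"dz": 0,"rx": 0,"ry": 0,"rz": 0},{"dx": 0,"dy": 0,"dz": 0,"rx": 0,"ry": 0,"rz": 0}]' --gripper 0.3

```text
time: 37.65
tcp_pos: [412.7, -308.2, 218.6]
ee_rot: [0.001, 0.674, 0.739, 0.0]
force: [0.3, 0.4, 0.7]
width: 55.5
```

Request:
step_arm --deltas '[{"dx": 0,"dy": 0,"dz": 0.5,"rx": 0,"ry": 0,"rz": 0},{"dx": 0,"dy": 0,"dz": 1,"rx": 0,"ry": 0,"rz": 0},{"dx": 0,"dy": 0,"dz": 0.2,"rx": 0,"ry": 0,"rz": 0},{"dx": 0,"dy": 0,"dz": 0,"rx": 0,"ry": 0,"rz": 0}]'

```text
time: 37.98
tcp_pos: [414.4, -309.3, 290.0]
ee_rot: [0.004, 0.674, 0.739, 0.001]
force: [-0.6, -0.7, -0.8]
width: 55.6
```

Run:
```python
from h import *
st(); im,c=cap('wrist','w12')
for x in blobs(im,'orange',(200,100,450,480),60): print(cv2.minAreaRect(x))
s,_=cap('side'); k,_=cap('scene')
o=np.zeros((480,800,3),np.uint8); o[:300,:400]=cv2.resize(im,(400,300)); o[:300,400:]=cv2.resize(s,(400,300)); o[300:,:400]=cv2.resize(k[180:400,100:500],(400,180)); cv2.imwrite('pics/c12.png',o[:,:,::-1])
```

```text
{'time': 37.983, 'tcp_pos': [414.449, -309.263, 289.977], 'ee_rot': [0.004, 0.674, 0.739, 0.001], 'force': [-0.647, -0.68, -0.84], 'width': 55.63, 'joint_positions': [0.683, 0.125, -0.138, 1.791, 0.019, 1.219, 0.633]}
((283.7286071777344, 241.94845581054688), (172.3099365234375, 7.245373725891113), 87.5973892211914)
```

View pics/c12.png

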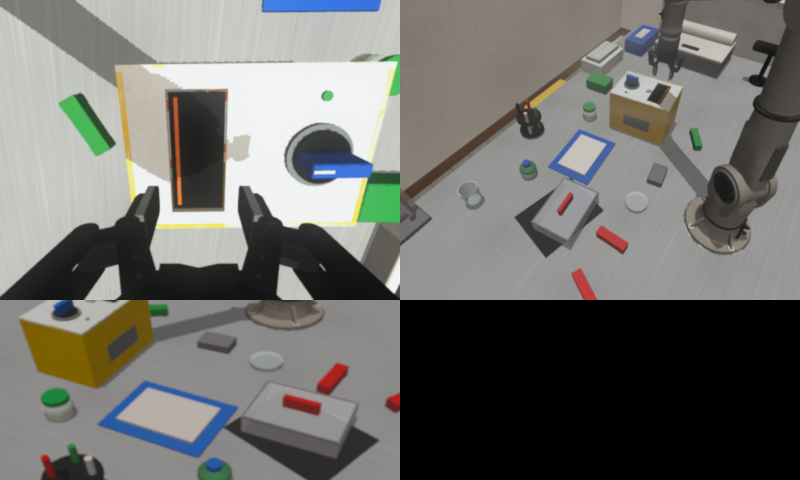

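Four cartridges are gone from tray and bench, and the flap is shut (same as reference). Now the second knob twist.

Request:
step_arm --deltas '[{"dx": 0.5,"dy": 0.06,"dz": 0,"rx": 0,"ry": 0,"rz": -1},{"dx": 0.6,"dy": 0.06,"dz": 0,"rx": 0,"ry": 0,"rz": -1},{"dx": 0.6,"dy": 0.06,"dz": 0,"rx": 0,"ry": 0,"rz": -1},{"dx": 0.6,"dy": 0.06,"dz": 0,"rx": 0,"ry": 0,"rz": -1},{"dx": 0.5,"dy": 0.06,"dz": 0,"rx": 0,"ry": 0,"rz": -1}]'

```text
time: 38.55
tcp_pos: [525.2, -295.2, 284.1]
ee_rot: [-0.001, 0.843, 0.538, -0.001]
force: [-0.2, -0.5, -0.0]
width: 55.5
```

Request:
step_arm --deltas '[{"dx": 0.33,"dy": 0.03,"dz": 0,"rx": 0,"ry": 0,"rz": -1},{"dx": 0,"dy": 0,"dz": 0,"rx": 0,"ry": 0,"rz": -1},{"dx": 0,"dy": 0,"dz": 0,"rx": 0,"ry": 0,"rz": -1},{"dx": 0,"dy": 0,"dz": 0,"rx": 0,"ry": 0,"rz": -1},{"dx": 0,"dy": 0,"dz": 0,"rx": 0,"ry": 0,"rz": -1}]'

```text
time: 38.97
tcp_pos: [536.9, -294.4, 283.9]
ee_rot: [-0.001, 0.954, 0.301, -0.001]
force: [0.0, 0.6, -0.6]
width: 55.6
```

Request:
step_arm --deltas '[{"dx": 0,"dy": 0,"dz": 0,"rx": 0,"ry": 0,"rz": -1},{"dx": 0,"dy": 0,"dz": 0,"rx": 0,"ry": 0,"rz": -1},{"dx": 0,"dy": 0,"dz": 0,"rx": 0,"ry": 0,"rz": -1},{"dx": 0,"dy": 0,"dz": 0,"rx": 0,"ry": 0,"rz": -1},{"dx": 0,"dy": 0,"dz": 0,"rx": 0,"ry": 0,"rz": -1}]'

```text
time: 39.38
tcp_pos: [536.8, -294.4, 284.1]
ee_rot: [-0.001, 0.999, 0.044, -0.002]
force: [0.2, 0.2, 0.6]
width: 55.5
```

Request:
step_arm --deltas '[{"dx": 0,"dy": 0,"dz": 0,"rx": 0,"ry": 0,"rz": 0},{"dx": 0,"dy": 0,"dz": 0,"rx": 0,"ry": 0,"rz": 0},{"dx": 0,"dy": 0,"dz": 0,"rx": 0,"ry": 0,"rz": 0}]'

```text
time: 39.63
tcp_pos: [537.3, -294.6, 285.2]
ee_rot: [-0.0, 0.999, 0.047, -0.001]
force: [0.6, 0.4, 0.5]
width: 55.4
```

Down to 231 (-54 mm = -1.35), grip, twist.

Request:
step_arm --deltas '[{"dx": 0.02,"dy": 0,"dz": -0.5,"rx": 0,"ry": 0,"rz": 0},{"dx": 0,"dy": 0,"dz": -0.4,"rx": 0,"ry": 0,"rz": 0},{"dx": 0,"dy": 0,"dz": -0.3,"rx": 0,"ry": 0,"rz": 0},{"dx": 0,"dy": 0,"dz": -0.15,"rx": 0,"ry": 0,"rz": 0},{"dx": 0,"dy": 0,"dz": 0,"rx": 0,"ry": 0,"rz": 0}]'

```text
time: 40.05
tcp_pos: [537.5, -294.4, 230.3]
ee_rot: [-0.001, 0.999, 0.047, -0.002]
force: [0.4, 0.2, -0.4]
width: 55.5
```

Request:
step_arm --deltas '[{"dx": 0,"dy": 0,"dz": 0,"rx": 0,"ry": 0,"rz": 0},{"dx": 0,"dy": 0,"dz": 0,"rx": 0,"ry": 0,"rz": 0},{"dx": 0,"dy": 0,"dz": 0,"rx": 0,"ry": 0,"rz": 0},{"dx": 0,"dy": 0,"dz": 0,"rx": 0,"ry": 0,"rz": 0},{"dx": 0,"dy": 0,"dz": 0,"rx": 0,"ry": 0,"rz": 0}]' --gripper -1

```text
time: 40.47
tcp_pos: [539.0, -294.7, 233.4]
ee_rot: [0.0, 0.999, 0.046, 0.001]
force: [-1.5, 1.3, 4.6]
width: 13.4
```

Request:
step_arm --deltas '[{"dx": 0,"dy": 0,"dz": 0,"rx": 0,"ry": 0,"rz": 0},{"dx": 0,"dy": 0,"dz": 0,"rx": 0,"ry": 0,"rz": 0},{"dx": 0,"dy": 0,"dz": 0,"rx": 0,"ry": 0,"rz": -0.5},{"dx": 0,"dy": 0,"dz": 0,"rx": 0,"ry": 0,"rz": -1},{"dx": 0,"dy": 0,"dz": 0,"rx": 0,"ry": 0,"rz": -1}]'

```text
time: 40.88
tcp_pos: [539.0, -295.0, 233.4]
ee_rot: [0.0, 0.996, -0.087, 0.001]
force: [-1.1, 1.5, 4.6]
width: 12.5
```

Request:
step_arm --deltas '[{"dx": 0,"dy": 0,"dz": 0,"rx": 0,"ry": 0,"rz": -1},{"dx": 0,"dy": 0,"dz": 0,"rx": 0,"ry": 0,"rz": -1},{"dx": 0,"dy": 0,"dz": 0,"rx": 0,"ry": 0,"rz": -1},{"dx": 0,"dy": 0,"dz": 0,"rx": 0,"ry": 0,"rz": -1},{"dx": 0,"dy": 0,"dz": 0,"rx": 0,"ry": 0,"rz": -1}]'

```text
time: 41.3
tcp_pos: [538.7, -295.5, 233.4]
ee_rot: [0.0, 0.94, -0.342, 0.001]
force: [-1.0, 1.2, 6.1]
width: 12.9
```

Request:
step_arm --deltas '[{"dx": 0,"dy": 0,"dz": 0,"rx": 0,"ry": 0,"rz": -1},{"dx": 0,"dy": 0,"dz": 0,"rx": 0,"ry": 0,"rz": -1},{"dx": 0,"dy": 0,"dz": 0,"rx": 0,"ry": 0,"rz": -1},{"dx": 0,"dy": 0,"dz": 0,"rx": 0,"ry": 0,"rz": -1},{"dx": 0,"dy": 0,"dz": 0,"rx": 0,"ry": 0,"rz": -1}]'

```text
time: 41.72
tcp_pos: [538.3, -295.8, 233.4]
ee_rot: [0.001, 0.819, -0.573, 0.001]
force: [-1.6, -0.1, 6.6]
width: 12.9
```

Request:
step_arm --deltas '[{"dx": 0,"dy": 0,"dz": 0,"rx": 0,"ry": 0,"rz": -0.8},{"dx": 0,"dy": 0,"dz": 0,"rx": 0,"ry": 0,"rz": 0},{"dx": 0,"dy": 0,"dz": 0,"rx": 0,"ry": 0,"rz": 0},{"dx": 0,"dy": 0,"dz": 0,"rx": 0,"ry": 0,"rz": 0},{"dx": 0,"dy": 0,"dz": 0,"rx": 0,"ry": 0,"rz": 0}]'

```text
time: 42.13
tcp_pos: [538.2, -295.8, 233.5]
ee_rot: [0.002, 0.798, -0.602, 0.001]
force: [-2.4, -1.0, 6.7]
width: 12.8
```

Request:
step_arm --deltas '[{"dx": 0,"dy": 0,"dz": 0,"rx": 0,"ry": 0,"rz": 0},{"dx": 0,"dy": 0,"dz": 0,"rx": 0,"ry": 0,"rz": 0},{"dx": 0,"dy": 0,"dz": 0,"rx": 0,"ry": 0,"rz": 0},{"dx": 0,"dy": 0,"dz": 0,"rx": 0,"ry": 0,"rz": 0},{"dx": 0,"dy": 0,"dz": 0,"rx": 0,"ry": 0,"rz": 0}]'

```text
time: 42.55
tcp_pos: [538.2, -295.7, 233.5]
ee_rot: [0.002, 0.798, -0.602, 0.001]
force: [-3.0, -0.9, 6.4]
width: 12.7
```

Request:
step_arm --deltas '[{"dx": 0,"dy": 0,"dz": 0,"rx": 0,"ry": 0,"rz": 0},{"dx": 0,"dy": 0,"dz": 0,"rx": 0,"ry": 0,"rz": 0},{"dx": 0,"dy": 0,"dz": 0,"rx": 0,"ry": 0,"rz": 0},{"dx": 0,"dy": 0,"dz": 0,"rx": 0,"ry": 0,"rz": 0},{"dx": 0,"dy": 0,"dz": 0,"rx": 0,"ry": 0,"rz": 0}]'

```text
time: 42.97
tcp_pos: [538.3, -295.8, 233.5]
ee_rot: [0.002, 0.798, -0.602, 0.001]
force: [-1.8, -1.2, 6.2]
width: 13.2
```

Run:
```python
from h import *
st(); print(robot.observe()['ft_torque'])
```

```text
{'time': 42.967, 'tcp_pos': [538.262, -295.755, 233.472], 'ee_rot': [0.002, 0.798, -0.602, 0.001], 'force': [-1.837, -1.185, 6.216], 'width': 13.185, 'joint_positions': [0.221, 0.352, 0.272, 1.648, -0.098, 1.154, -2.347]}
[-0.12724636  0.66766066  1.93698665]
```

Request:
step_arm --deltas '[{"dx": 0,"dy": 0,"dz": 0,"rx": 0,"ry": 0,"rz": 1},{"dx": 0,"dy": 0,"dz": 0,"rx": 0,"ry": 0,"rz": 1},{"dx": 0,"dy": 0,"dz": 0,"rx": 0,"ry": 0,"rz": 1},{"dx": 0,"dy": 0,"dz": 0,"rx": 0,"ry": 0,"rz": 1},{"dx": 0,"dy": 0,"dz": 0,"rx": 0,"ry": 0,"rz": 1}]'

```text
time: 43.38
tcp_pos: [538.7, -295.5, 233.4]
ee_rot: [0.0, 0.927, -0.376, 0.001]
force: [-1.8, -0.1, 5.2]
width: 12.9
```

Request:
step_arm --deltas '[{"dx": 0,"dy": 0,"dz": 0,"rx": 0,"ry": 0,"rz": 1},{"dx": 0,"dy": 0,"dz": 0,"rx": 0,"ry": 0,"rz": 1},{"dx": 0,"dy": 0,"dz": 0,"rx": 0,"ry": 0,"rz": 1},{"dx": 0,"dy": 0,"dz": 0,"rx": 0,"ry": 0,"rz": 1},{"dx": 0,"dy": 0,"dz": 0,"rx": 0,"ry": 0,"rz": 1}]'

```text
time: 43.8
tcp_pos: [538.9, -295.1, 233.4]
ee_rot: [0.0, 0.992, -0.124, 0.001]
force: [-0.6, 0.9, 6.6]
width: 12.8
```

Request:
step_arm --deltas '[{"dx": 0,"dy": 0,"dz": 0,"rx": 0,"ry": 0,"rz": 1},{"dx": 0,"dy": 0,"dz": 0,"rx": 0,"ry": 0,"rz": 1},{"dx": 0,"dy": 0,"dz": 0,"rx": 0,"ry": 0,"rz": 0.9},{"dx": 0,"dy": 0,"dz": 0,"rx": 0,"ry": 0,"rz": 0}]'

```text
time: 44.13
tcp_pos: [539.0, -294.8, 233.4]
ee_rot: [0.0, 1.0, 0.027, 0.001]
force: [0.2, 2.0, 5.0]
width: 12.5
```

Request:
step_arm --deltas '[{"dx": 0,"dy": 0,"dz": 0,"rx": 0,"ry": 0,"rz": 0},{"dx": 0,"dy": 0,"dz": 0,"rx": 0,"ry": 0,"rz": 0},{"dx": 0,"dy": 0,"dz": 0,"rx": 0,"ry": 0,"rz": 0},{"dx": 0,"dy": 0,"dz": 0,"rx": 0,"ry": 0,"rz": 0},{"dx": 0,"dy": 0,"dz": 0,"rx": 0,"ry": 0,"rz": 0}]' --gripper 1

```text
time: 44.55
tcp_pos: [538.2, -294.9, 231.8]
ee_rot: [0.0, 1.0, 0.025, -0.0]
force: [1.1, -0.6, 0.1]
width: 72.4
```

Request:
step_arm --deltas '[{"dx": 0,"dy": 0,"dz": 0.8,"rx": 0,"ry": 0,"rz": 0},{"dx": 0,"dy": 0,"dz": 1,"rx": 0,"ry": 0,"rz": 0},{"dx": 0,"dy": 0,"dz": 0.5,"rx": 0,"ry": 0,"rz": 1},{"dx": -0.08,"dy": 0.9,"dz": 0,"rx": 0,"ry": 0,"rz": 1},{"dx": -0.08,"dy": 0.9,"dz": 0,"rx": 0,"ry": 0,"rz": 1}]'

```text
time: 44.97
tcp_pos: [532.3, -224.9, 325.9]
ee_rot: [0.002, 0.983, 0.181, 0.002]
force: [1.5, 1.8, -1.1]
width: 85.8
```

Request:
step_arm --deltas '[{"dx": -0.08,"dy": 0.95,"dz": 0,"rx": 0,"ry": 0,"rz": 1},{"dx": -0.08,"dy": 0.95,"dz": 0,"rx": 0,"ry": 0,"rz": 1},{"dx": -0.08,"dy": 0.95,"dz": 0,"rx": 0,"ry": 0,"rz": 1},{"dx": -0.08,"dy": 0.95,"dz": 0,"rx": 0,"ry": 0,"rz": 1},{"dx": -0.08,"dy": 0.95,"dz": 0,"rx": 0,"ry": 0,"rz": 1}]'

```text
time: 45.38
tcp_pos: [515.5, -31.2, 324.2]
ee_rot: [0.0, 0.902, 0.432, 0.0]
force: [0.3, 0.7, 0.1]
width: 85.2
```

Request:
step_arm --deltas '[{"dx": -0.08,"dy": 0.95,"dz": 0,"rx": 0,"ry": 0,"rz": 1},{"dx": -0.08,"dy": 0.95,"dz": 0,"rx": 0,"ry": 0,"rz": 1},{"dx": -0.08,"dy": 0.95,"dz": 0,"rx": 0,"ry": 0,"rz": 1},{"dx": -0.08,"dy": 0.95,"dz": 0,"rx": 0,"ry": 0,"rz": 1},{"dx": -0.08,"dy": 0.95,"dz": 0,"rx": 0,"ry": 0,"rz": 1}]'

```text
time: 45.8
tcp_pos: [499.5, 158.8, 324.3]
ee_rot: [0.0, 0.759, 0.651, 0.0]
force: [0.8, -0.1, -0.7]
width: 85.3
```

Request:
step_arm --deltas '[{"dx": -0.08,"dy": 0.95,"dz": 0,"rx": 0,"ry": 0,"rz": 1},{"dx": -0.08,"dy": 0.9,"dz": 0,"rx": 0,"ry": 0,"rz": 1},{"dx": 0,"dy": 0.5,"dz": 0,"rx": 0,"ry": 0,"rz": 0},{"dx": 0,"dy": 0,"dz": 0,"rx": 0,"ry": 0,"rz": 0},{"dx": 0,"dy": 0,"dz": 0,"rx": 0,"ry": 0,"rz": 0}]'

```text
time: 46.22
tcp_pos: [493.2, 252.2, 323.9]
ee_rot: [-0.0, 0.688, 0.726, -0.0]
force: [0.4, -0.3, -0.8]
width: 85.5
```

Run:
```python
from h import *
st(); im,c=cap('wrist','w13')
s,_=cap('side'); o=np.zeros((450,800,3),np.uint8); o[:,:600]=cv2.resize(im,(600,450)); o[:200,600:]=cv2.resize(s[80:230,310:460],(200,200)); cv2.imwrite('pics/c13.png',o[:,:,::-1])
```

```text
{'time': 46.217, 'tcp_pos': [493.169, 252.211, 323.872], 'ee_rot': [-0.0, 0.688, 0.726, -0.0], 'force': [0.357, -0.276, -0.814], 'width': 85.457, 'joint_positions': [-0.129, 0.201, -0.495, 1.645, 0.098, 1.321, -0.586]}
```

View pics/c13.png

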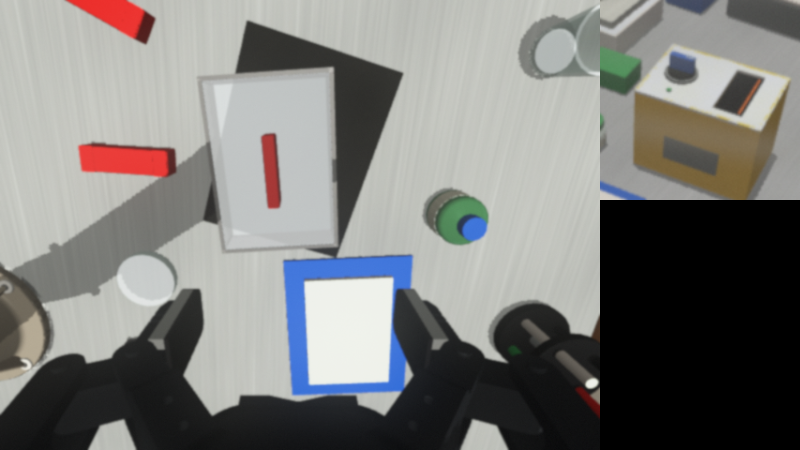

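The knob is back along the bin's x and the flap shut. The cover has been knocked: handle about (288,182) in the wrist picture, now turned relative to the mat, one side overhanging it but flat; the tray plinth is clear.

```bash
cat >> h.py <<'E'
def handle(im,c,z,roi):
    b=blobs(im,'red',roi)[0]; box=cv2.boxPoints(cv2.minAreaRect(b)); P=np.array([ray(c,p,z)[:2] for p in box])
    e=[P[(i+1)%4]-P[i] for i in range(4)]; k=max(range(4),key=lambda i:np.linalg.norm(e[i])); v=e[k]; v=v if v[1]>0 else -v
    return ray(c,cen(b),z)[:2].round(1),P.mean(0).round(1),np.arctan2(v[1],v[0]).round(3),np.linalg.norm(v).round(1)
E
python3 - <<'E'
from h import *
c=robot.get_calibration('wrist'); im=cv2.imread('pics/w13.png')[:,:,::-1].copy()
for z in(58,80,98): print(z,handle(im,c,z,(260,130,320,235)))
s,cs=cap('scene'); d,cd=cap('side')
w=cen(blobs(im,'red',(260,130,320,235))[0])
for n,i,cc,roi in(('sc',s,cs,(370,290,440,350)),('si',d,cd,(225,280,300,350))):
    try: q=cen(blobs(i,'red',roi)[0]); print(n,q,tri([(c,w),(cc,q)]).round(1))
    except Exception as e: print(n,e)
m=cv2.inRange(im,(225,225,215),(255,255,255)); k=np.zeros_like(m); k[280:420,310:440]=1
cs_,_=cv2.findContours(m*k,cv2.RETR_EXTERNAL,cv2.CHAIN_APPROX_NONE); b=max(cs_,key=cv2.contourArea); box=cv2.boxPoints(cv2.minAreaRect(b)); print(box.round().tolist())
P=np.array([ray(c,p,14)[:2] for p in box]); print('plinth',P.round(1).tolist(),P.mean(0),[np.linalg.norm(P[i]-P[i-1]).round(1) for i in range(4)])
print('roof',[ray(c,np.array(p)*640/600,58)[:2].round(1).tolist() for p in[(198,77),(334,67),(338,246),(222,251)]])
E
```

```text
58 (array([460.1, 266.8]), array([460.5, 264.7]), np.float64(1.681), np.float64(85.0))
80 (array([461.8, 270.3]), array([462.1, 268.4]), np.float64(1.681), np.float64(80.2))
98 (array([463.1, 273.2]), array([463.5, 271.4]), np.float64(1.681), np.float64(76.4))
sc [401.42056075 307.58605919] [461.3 271.   76.9]
si list index out of range
[[325.0, 300.0], [418.0, 297.0], [422.0, 405.0], [330.0, 409.0]]
plinth [[511.0, 98.5], [637.7, 110.3], [669.9, -74.7], [528.0, -88.7]] [586.65610504  11.35169237] [np.float64(188.0), np.float64(127.3), np.float64(187.8), np.float64(142.6)]
roof [[378.9, 364.2], [525.9, 381.2], [548.1, 174.3], [400.1, 160.3]]
```

Request:
step_arm --deltas '[{"dx": -0.4,"dy": 0.2,"dz": -0.5,"rx": 0,"ry": 0,"rz": 0.5},{"dx": -0.4,"dy": 0.2,"dz": -0.4,"rx": 0,"ry": 0,"rz": 0},{"dx": 0,"dy": 0,"dz": -0.25,"rx": 0,"ry": 0,"rz": 0},{"dx": 0,"dy": 0,"dz": 0,"rx": 0,"ry": 0,"rz": 0},{"dx": 0,"dy": 0,"dz": 0,"rx": 0,"ry": 0,"rz": 0}]'

```text
time: 46.83
tcp_pos: [462.4, 265.8, 278.1]
ee_rot: [0.0, 0.671, 0.742, -0.0]
force: [0.4, 0.5, 0.1]
width: 85.4
```

Run:
```python
from h import *
st(); im,c=cap('wrist','w14')
for z in(80,98): print(z,handle(im,c,z,(280,140,370,280)))
w=cen(blobs(im,'red',(280,140,370,280))[0]); w0=cen(blobs(cv2.imread('pics/w13.png')[:,:,::-1].copy(),'red',(260,130,320,235))[0])
s,cs=cap('scene'); q=cen(blobs(s,'red',(370,290,440,350))[0]); print(tri([(c,w),(cs,q)]))
```

```text
{'time': 46.833, 'tcp_pos': [462.425, 265.772, 278.11], 'ee_rot': [0.0, 0.671, 0.742, -0.0], 'force': [0.358, 0.451, 0.112], 'width': 85.431, 'joint_positions': [-0.152, 0.191, -0.518, 1.759, 0.102, 1.218, -0.596]}
80 (array([461.4, 272.2]), array([461.4, 270.3]), np.float64(1.677), np.float64(81.7))
98 (array([461. , 276.3]), array([461. , 274.5]), np.float64(1.677), np.float64(77.2))
[461.47349928 271.6342191   77.5292493 ]
```

Request:
step_arm --deltas '[{"dx": -0.02,"dy": 0.24,"dz": -0.9,"rx": 0,"ry": 0,"rz": 0.05},{"dx": 0,"dy": 0,"dz": -1,"rx": 0,"ry": 0,"rz": 0},{"dx": 0,"dy": 0,"dz": -1,"rx": 0,"ry": 0,"rz": 0},{"dx": 0,"dy": 0,"dz": -0.8,"rx": 0,"ry": 0,"rz": 0},{"dx": 0,"dy": 0,"dz": -0.5,"rx": 0,"ry": 0,"rz": 0}]'

```text
time: 47.35
tcp_pos: [460.6, 275.2, 107.4]
ee_rot: [-0.0, 0.668, 0.744, -0.002]
force: [0.2, 0.3, -0.4]
width: 85.5
```

Request:
step_arm --deltas '[{"dx": 0,"dy": 0,"dz": -0.4,"rx": 0,"ry": 0,"rz": 0},{"dx": 0,"dy": 0,"dz": -0.25,"rx": 0,"ry": 0,"rz": 0},{"dx": 0,"dy": 0,"dz": -0.08,"rx": 0,"ry": 0,"rz": 0},{"dx": 0,"dy": 0,"dz": 0,"rx": 0,"ry": 0,"rz": 0},{"dx": 0,"dy": 0,"dz": 0,"rx": 0,"ry": 0,"rz": 0}]'

```text
time: 47.77
tcp_pos: [461.9, 277.3, 82.1]
ee_rot: [0.0, 0.668, 0.744, 0.001]
force: [0.1, 0.4, 0.3]
width: 85.5
```

Request:
step_arm --deltas '[{"dx": 0,"dy": -0.04,"dz": -0.05,"rx": 0,"ry": 0,"rz": 0},{"dx": 0,"dy": 0,"dz": 0,"rx": 0,"ry": 0,"rz": 0}]'

```text
time: 47.93
tcp_pos: [461.5, 275.1, 79.8]
ee_rot: [0.001, 0.668, 0.744, 0.001]
force: [-0.3, -0.5, -0.5]
width: 85.3
```

Request:
step_arm --deltas '[{"dx": 0,"dy": 0,"dz": 0,"rx": 0,"ry": 0,"rz": 0},{"dx": 0,"dy": 0,"dz": 0,"rx": 0,"ry": 0,"rz": 0},{"dx": 0,"dy": 0,"dz": 0,"rx": 0,"ry": 0,"rz": 0},{"dx": 0,"dy": 0,"dz": 0,"rx": 0,"ry": 0,"rz": 0},{"dx": 0,"dy": 0,"dz": 0,"rx": 0,"ry": 0,"rz": 0}]' --gripper -1

```text
time: 48.35
tcp_pos: [460.8, 275.2, 79.0]
ee_rot: [0.0, 0.668, 0.744, 0.0]
force: [0.0, 1.1, -0.3]
width: 26.0
```

Request:
step_arm --deltas '[{"dx": 0,"dy": 0,"dz": 0,"rx": 0,"ry": 0,"rz": 0},{"dx": 0,"dy": 0,"dz": 0,"rx": 0,"ry": 0,"rz": 0},{"dx": 0,"dy": 0,"dz": 0,"rx": 0,"ry": 0,"rz": 0},{"dx": 0,"dy": 0,"dz": 0,"rx": 0,"ry": 0,"rz": 0}]'

```text
time: 48.68
tcp_pos: [461.0, 275.4, 79.2]
ee_rot: [0.0, 0.668, 0.744, 0.0]
force: [0.1, 0.4, 2.5]
width: 13.5
```

Request:
step_arm --deltas '[{"dx": 0,"dy": 0,"dz": 0.3,"rx": 0,"ry": 0,"rz": 0},{"dx": 0,"dy": 0,"dz": 0.4,"rx": 0,"ry": 0,"rz": 0},{"dx": 0,"dy": 0,"dz": 0.5,"rx": 0,"ry": 0,"rz": 0},{"dx": 0,"dy": 0,"dz": 0.4,"rx": 0,"ry": 0,"rz": 0},{"dx": 0,"dy": 0,"dz": 0,"rx": 0,"ry": 0,"rz": 0}]'

```text
time: 49.1
tcp_pos: [462.3, 276.4, 146.1]
ee_rot: [0.001, 0.668, 0.744, 0.003]
force: [0.3, 1.0, -2.9]
width: 13.2
```

Run:
```python
from h import *
st()
```

```text
{'time': 49.1, 'tcp_pos': [462.31, 276.368, 146.147], 'ee_rot': [0.001, 0.668, 0.744, 0.003], 'force': [0.3, 1.026, -2.927], 'width': 13.16, 'joint_positions': [-0.196, 0.331, -0.508, 1.905, 0.197, 0.948, -0.688]}
```

Request:
step_arm --deltas '[{"dx": 0.3,"dy": -0.6,"dz": 0,"rx": 0,"ry": 0,"rz": -0.09},{"dx": 0.36,"dy": -0.75,"dz": 0,"rx": 0,"ry": 0,"rz": 0},{"dx": 0.36,"dy": -0.75,"dz": 0,"rx": 0,"ry": 0,"rz": 0},{"dx": 0.36,"dy": -0.75,"dz": 0,"rx": 0,"ry": 0,"rz": 0},{"dx": 0.36,"dy": -0.75,"dz": 0,"rx": 0,"ry": 0,"rz": 0}]'

```text
time: 49.52
tcp_pos: [529.8, 129.3, 141.8]
ee_rot: [-0.001, 0.671, 0.741, -0.001]
force: [0.8, 0.7, -2.9]
width: 13.2
```

Request:
step_arm --deltas '[{"dx": 0.36,"dy": -0.75,"dz": 0,"rx": 0,"ry": 0,"rz": 0},{"dx": 0.36,"dy": -0.75,"dz": 0,"rx": 0,"ry": 0,"rz": 0},{"dx": 0.36,"dy": -0.75,"dz": 0,"rx": 0,"ry": 0,"rz": 0},{"dx": 0.3,"dy": -0.6,"dz": 0,"rx": 0,"ry": 0,"rz": 0},{"dx": 0,"dy": 0,"dz": 0,"rx": 0,"ry": 0,"rz": 0}]'

```text
time: 49.93
tcp_pos: [587.0, 8.3, 141.5]
ee_rot: [0.002, 0.675, 0.738, -0.002]
force: [-0.5, -1.7, -2.6]
width: 13.3
```

Request:
step_arm --deltas '[{"dx": 0,"dy": 0,"dz": -0.3,"rx": 0,"ry": 0,"rz": 0},{"dx": 0,"dy": 0,"dz": -0.3,"rx": 0,"ry": 0,"rz": 0},{"dx": 0,"dy": 0,"dz": 0,"rx": 0,"ry": 0,"rz": 0},{"dx": 0,"dy": 0,"dz": 0,"rx": 0,"ry": 0,"rz": 0},{"dx": 0,"dy": 0,"dz": 0,"rx": 0,"ry": 0,"rz": 0}]'

```text
time: 50.35
tcp_pos: [584.9, 18.5, 118.4]
ee_rot: [-0.001, 0.671, 0.742, -0.0]
force: [-0.3, 0.3, -3.5]
width: 13.2
```

Run:
```python
from h import *
st(); s,_=cap('scene'); d,_=cap('side'); w,_=cap('wrist','w15')
o=np.zeros((600,800,3),np.uint8); o[:300,:400]=cv2.resize(s[230:380,170:370],(400,300)); o[:300,400:]=cv2.resize(d[180:330,220:420],(400,300)); o[300:,:400]=cv2.resize(w,(400,300)); cv2.imwrite('pics/c15.png',o[:,:,::-1])
```

```text
{'time': 50.35, 'tcp_pos': [584.94, 18.526, 118.396], 'ee_rot': [-0.001, 0.671, 0.742, -0.0], 'force': [-0.337, 0.292, -3.5], 'width': 13.166, 'joint_positions': [0.193, 0.43, -0.379, 1.816, 0.193, 0.932, -0.169]}
```

View pics/c15.png

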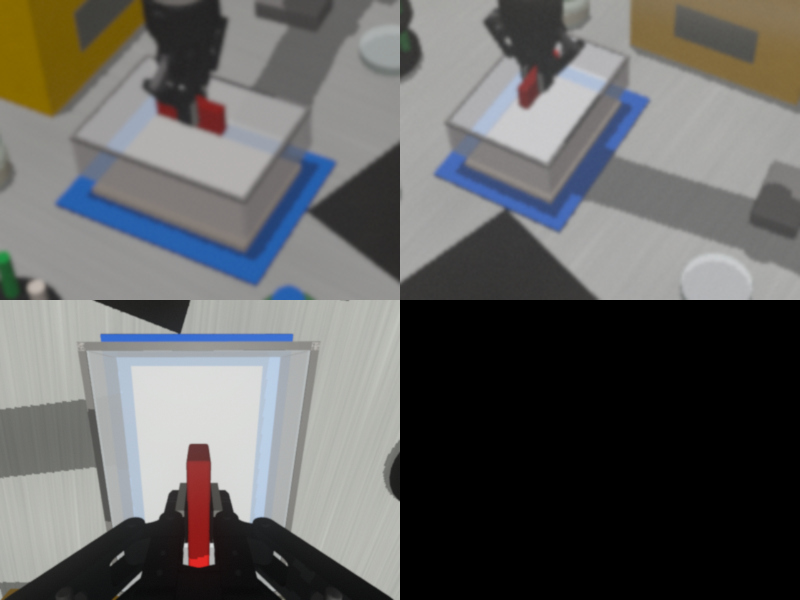

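The cover hangs level and square over the plinth (wrist view: plinth far edge centred at column ~197, handle ~199). Lowering.

Request:
step_arm --deltas '[{"dx": 0.02,"dy": -0.02,"dz": -0.2,"rx": 0,"ry": 0,"rz": 0},{"dx": 0,"dy": 0,"dz": -0.2,"rx": 0,"ry": 0,"rz": 0},{"dx": 0,"dy": 0,"dz": 0,"rx": 0,"ry": 0,"rz": 0},{"dx": 0,"dy": 0,"dz": 0,"rx": 0,"ry": 0,"rz": 0},{"dx": 0,"dy": 0,"dz": 0,"rx": 0,"ry": 0,"rz": 0}]'

```text
time: 50.92
tcp_pos: [586.3, 16.4, 102.7]
ee_rot: [-0.0, 0.671, 0.741, -0.0]
force: [0.2, 0.5, -3.4]
width: 13.4
```

Request:
step_arm --deltas '[{"dx": 0,"dy": 0.01,"dz": -0.15,"rx": 0,"ry": 0,"rz": 0},{"dx": 0,"dy": 0,"dz": -0.12,"rx": 0,"ry": 0,"rz": 0},{"dx": 0,"dy": 0,"dz": -0.1,"rx": 0,"ry": 0,"rz": 0},{"dx": 0,"dy": 0,"dz": -0.08,"rx": 0,"ry": 0,"rz": 0},{"dx": 0,"dy": 0,"dz": 0,"rx": 0,"ry": 0,"rz": 0}]'

```text
time: 51.33
tcp_pos: [585.7, 16.7, 83.9]
ee_rot: [-0.001, 0.671, 0.741, -0.001]
force: [-0.1, -0.6, -3.1]
width: 13.0
```

Request:
step_arm --deltas '[{"dx": 0,"dy": 0,"dz": -0.04,"rx": 0,"ry": 0,"rz": 0},{"dx": 0,"dy": 0,"dz": 0,"rx": 0,"ry": 0,"rz": 0},{"dx": 0,"dy": 0,"dz": 0,"rx": 0,"ry": 0,"rz": 0}]'

```text
time: 51.58
tcp_pos: [586.5, 16.8, 83.4]
ee_rot: [0.0, 0.671, 0.741, 0.0]
force: [-1.1, -0.7, -1.6]
width: 13.0
```

Request:
step_arm --deltas '[{"dx": 0,"dy": 0,"dz": -0.04,"rx": 0,"ry": 0,"rz": 0},{"dx": 0,"dy": 0,"dz": 0,"rx": 0,"ry": 0,"rz": 0}]'

```text
time: 51.75
tcp_pos: [586.9, 16.8, 82.2]
ee_rot: [0.0, 0.671, 0.741, 0.0]
force: [-0.1, -0.7, -0.6]
width: 12.9
```

Request:
step_arm --deltas '[{"dx": 0,"dy": 0,"dz": 0,"rx": 0,"ry": 0,"rz": 0},{"dx": 0,"dy": 0,"dz": 0,"rx": 0,"ry": 0,"rz": 0},{"dx": 0,"dy": 0,"dz": 0,"rx": 0,"ry": 0,"rz": 0},{"dx": 0,"dy": 0,"dz": 0,"rx": 0,"ry": 0,"rz": 0},{"dx": 0,"dy": 0,"dz": 0,"rx": 0,"ry": 0,"rz": 0}]' --gripper 1

```text
time: 52.17
tcp_pos: [586.5, 16.8, 81.9]
ee_rot: [0.0, 0.671, 0.741, 0.0]
force: [1.3, 0.3, 0.3]
width: 72.7
```

Request:
step_arm --deltas '[{"dx": 0,"dy": 0,"dz": 0,"rx": 0,"ry": 0,"rz": 0},{"dx": 0,"dy": 0,"dz": 0.4,"rx": 0,"ry": 0,"rz": 0},{"dx": 0,"dy": 0,"dz": 0.8,"rx": 0,"ry": 0,"rz": 0},{"dx": 0,"dy": 0,"dz": 1,"rx": 0,"ry": 0,"rz": 0},{"dx": 0,"dy": 0,"dz": 1,"rx": 0,"ry": 0,"rz": 0}]'

```text
time: 52.58
tcp_pos: [585.5, 16.7, 210.4]
ee_rot: [-0.001, 0.671, 0.741, -0.001]
force: [1.0, -0.1, 0.1]
width: 85.4
```

Request:
step_arm --deltas '[{"dx": 0,"dy": 0,"dz": 1,"rx": 0,"ry": 0,"rz": 0},{"dx": 0,"dy": 0,"dz": 0.8,"rx": 0,"ry": 0,"rz": 0},{"dx": 0,"dy": 0,"dz": 0,"rx": 0,"ry": 0,"rz": 0},{"dx": 0,"dy": 0,"dz": 0,"rx": 0,"ry": 0,"rz": 0},{"dx": 0,"dy": 0,"dz": 0,"rx": 0,"ry": 0,"rz": 0}]'

```text
time: 53.0
tcp_pos: [585.8, 16.6, 281.1]
ee_rot: [-0.0, 0.671, 0.741, -0.0]
force: [-0.1, 0.0, 0.1]
width: 85.4
```

Run:
```python
from h import *
st(); w,c=cap('wrist','w16'); s,cs=cap('scene'); d,cd=cap('side')
print('now',handle(w,c,101,(280,140,370,280)))
wp=cen(blobs(w,'red',(280,140,370,280))[0]); q=cen(blobs(s,'red',(240,280,290,312))[0]); print(q,'(start 266.0,296.3)',tri([(c,wp),(cs,q)]),'start z 81.8')
o=np.zeros((600,800,3),np.uint8); o[:300,:400]=cv2.resize(s[140:380,110:430],(400,300)); o[:300,400:]=cv2.resize(d[90:330,180:500],(400,300)); o[300:,:400]=cv2.resize(w,(400,300)); o[300:,400:]=cv2.resize(s[265:370,195:335],(400,300)); cv2.imwrite('pics/c16.png',o[:,:,::-1])
```

```text
{'time': 53.0, 'tcp_pos': [585.835, 16.616, 281.068], 'ee_rot': [-0.0, 0.671, 0.741, -0.0], 'force': [-0.141, 0.016, 0.135], 'width': 85.422, 'joint_positions': [0.224, 0.279, -0.404, 1.637, 0.114, 1.25, -0.103]}
now (array([586.2,  16.1]), array([586.1,  15.6]), np.float64(1.665), np.float64(75.1))
[264.66057196 296.72058134] (start 266.0,296.3) [586.41261484  11.41031894  79.98878187] start z 81.8
```

View pics/c16.png

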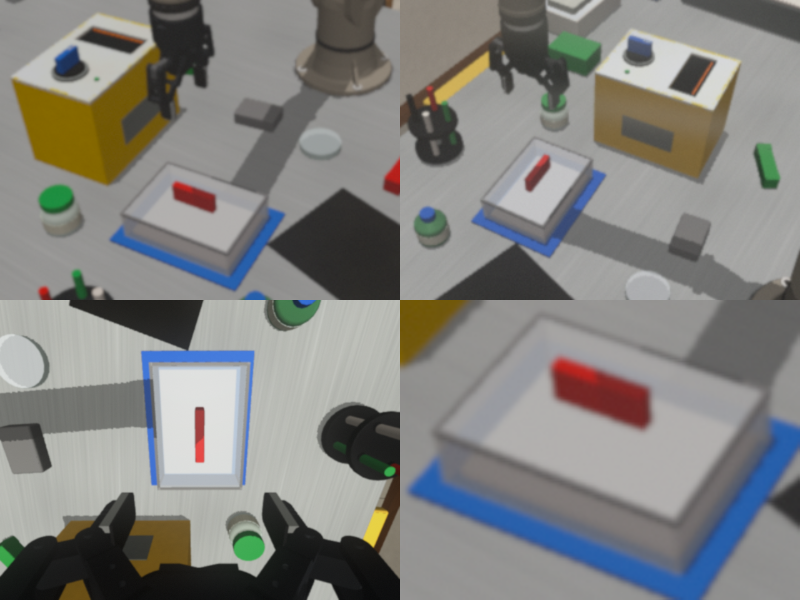

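The cover stands on the plate: handle at (586.2, 16.1) against (585.5, 17.6) at the start, yaw 1.665, and its height is no higher than before. The knob is at rest, the flap is shut, and the jar and bottle are in place.

```bash
python3 -c "
from plant import robot
print(robot.finish_job())"
```

```text
the job is handed in; nothing more can be done
None
```

The whole job is done and was handed in at about 53 s of the 200 s allowed; no verdict was reported.

**What I did:**
- I twisted the knob to its stop, held it over 1 s and turned it back.
- I parked the cover on the mat.
- I put all four cartridges (three from the tray, one from the bench) through the flap one at a time. After each one the flap looked the same as in the first closed picture.
- I twisted and held the knob again, then put the cover back over the plinth. It had been knocked about 2 cm aside on the mat, so I located it again before gripping it.

**Last checks:**
- The knob bar lay along the bin's x, the flap was shut, and no cartridges were left on the tray or bench.
- The cover's handle was within about 2 mm of where it started, at a yaw of 1.665 rad against 1.667 at the start. Its height read 80 mm against 82 mm before, so it is not standing on the plinth's edge.
- The bottle and jar looked unmoved in the pictures.

**What disagreed:**
- During the second hold the gripper turned 1.385 rad against the knob's 1.3 rad stop. I read this as the gripper pressing and flexing slightly against the stop.
- The two ways of finding the handle's y position differed by about 5 mm, so I relied on the change from the start picture, taken from nearly the same viewpoint, rather than on the absolute value.

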